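# Clamp two plug gauges on the inclined inspection stand

## Task

One steel plug gauge lies across another: load both into the two spring clamps of the blue inclined stand, one in each (either one in either), with the red-ringed end up the slope. Press each gauge straight in, square to the slope, by its handle and keep hold of it until the jaws have snapped shut over both its ends and it lies fully home; only then let go. Leave the loupe, the bottle, the steel block and the tall spring standing where they are.

Things in the scene. Friction and masses are not known exactly. Their poses are not given: they have to be found in the camera images.
- stand: fixed blue inclined stand, 196 mm wide (y), 150 mm deep (x), about 155 mm tall at the back with its clamps; origin at the centre of its underside, z up. Its 35 degree slope rises towards its +x, away from the robot at yaw 0. Two spring clamps side by side, 100 mm apart; a gauge pressed in along a clamp's -z spreads its jaws (7 to 12 N in all); past the lips they spring in over its ends.
- clamp_left: the left (+y) clamp. Origin: the middle of a seated gauge's handle, 35 mm above the blue face. x up the slope, y level across, z square to the slope, out of the mouth. Saddles at x = -53 to -41 and 41 to 53 mm carry the gauge's thin ends; between them 82 mm are open for the 74 mm handle and fingers (down to z = -25 mm, y within 40 mm). Jaw tips rise over the saddles to z = 25 mm.
- jaw_left_l (a joint): slide of the +y jaw of the left clamp (two orange tips, one over each saddle; empty, the jaws' lead-in faces stand 16 mm apart at z = 24 mm and the lips 3 mm at z = 8 mm), m: 0 empty and shut, about 0.002 closed on a seated gauge, 0.005 or more while a gauge passes the lips; grows as it opens, to 0.010; sprung shut with 2 to 3 N
- jaw_left_r (a joint): slide of the -y jaw of the left clamp (two orange tips, one over each saddle; empty, the jaws' lead-in faces stand 16 mm apart at z = 24 mm and the lips 3 mm at z = 8 mm), m: 0 empty and shut, about 0.002 closed on a seated gauge, 0.005 or more while a gauge passes the lips; grows as it opens, to 0.010; sprung shut with 2 to 3 N
- clamp_right: the right (-y) clamp. Origin: the middle of a seated gauge's handle, 35 mm above the blue face. x up the slope, y level across, z square to the slope, out of the mouth. Saddles at x = -53 to -41 and 41 to 53 mm carry the gauge's thin ends; between them 82 mm are open for the 74 mm handle and fingers (down to z = -25 mm, y within 40 mm). Jaw tips rise over the saddles to z = 25 mm.
- jaw_right_l (a joint): slide of the +y jaw of the right clamp (two orange tips, one over each saddle; empty, the jaws' lead-in faces stand 16 mm apart at z = 24 mm and the lips 3 mm at z = 8 mm), m: 0 empty and shut, about 0.002 closed on a seated gauge, 0.005 or more while a gauge passes the lips; grows as it opens, to 0.010; sprung shut with 2 to 3 N
- jaw_right_r (a joint): slide of the -y jaw of the right clamp (two orange tips, one over each saddle; empty, the jaws' lead-in faces stand 16 mm apart at z = 24 mm and the lips 3 mm at z = 8 mm), m: 0 empty and shut, about 0.002 closed on a seated gauge, 0.005 or more while a gauge passes the lips; grows as it opens, to 0.010; sprung shut with 2 to 3 N
- gauge_a: loose steel plug gauge, 127 mm long, about 200 g. Origin in its underside, y along its length towards the end with the red ring, z up. Hexagonal handle (acts as a box) 20 mm wide in x, 18 mm tall (z = 1 to 19 mm), from y = -30 to +44 mm; a thin round end of 13.6 mm diameter on either side: plain from y = -64 to -30, red-ringed from y = +44 to +64; axis at z = 10 mm; starts on the worktop
- gauge_a_grip (a point): middle of the handle of gauge_a, on its axis (y = 7 mm, z = 10 mm); axes as the gauge
- gauge_a_red (a point): tip of the red-ringed end of gauge_a, on its axis
- gauge_b: loose steel plug gauge, 127 mm long, about 200 g. Origin in its underside, y along its length towards the end with the red ring, z up. Hexagonal handle (acts as a box) 20 mm wide in x, 18 mm tall (z = 1 to 19 mm), from y = -30 to +44 mm; a thin round end of 13.6 mm diameter on either side: plain from y = -64 to -30, red-ringed from y = +44 to +64; axis at z = 10 mm; starts lying level across the handle of gauge_a, its origin 18 mm up
- gauge_b_grip (a point): middle of the handle of gauge_b, on its axis (y = 7 mm, z = 10 mm); axes as the gauge
- gauge_b_red (a point): tip of the red-ringed end of gauge_b, on its axis
- loupe: bystander: black standing loupe, 45 mm across, 49 mm tall, origin under its centre; stands beside the crossed gauges, at about x = 78, y = 55 mm in gauge_a's frame at the start
- bottle: bystander: white bottle with blue cap, 51 mm across, 83 mm tall, origin under its centre; stands beside the crossed gauges, at about x = -85, y = -62 mm in gauge_a's frame at the start
- tall_spring: bystander: upright steel coil spring, 43 mm across, 104 mm tall, origin under its centre; stands between the robot and the stand
- angle_block: bystander: ground steel block with a violet plate on one side, 66 x 46 mm, 49 mm tall, origin under its centre; stands on the other side of the stand from the gauges

How it is judged:
By the outcome, as a careful person would: the job done as asked, in the order asked, and still so for the second after the job is handed in, with the robot touching nothing.
It also fails if it takes over 54 s, if anything falls off the work surface, if the arm or the gripper's body presses on something with over 40 N, if the wrist force passes 120 N, or if a joint passes its speed limit or range.

## Robot

A 6-joint arm with a two-finger parallel gripper is mounted at the origin on a cart in front of the work surface, level with it; the furniture and walls round the work are solid. World frame = base frame: x ahead of the robot, y to its left, z up, the work surface at z = 0. Lengths are in m, angles in degrees, forces in N, time in s.
With the tool pointing down it reaches from about 0.4 to 0.825 m from the base axis. Payload 7 kg.
Tool frame: the origin (TCP) lies on the centre line of the jaws, within the pads' length; the fingertips stand 8 mm ahead of it and the grasp point (between the pads) lies 11 mm behind it; z points along the fingers, y is the line along which they close (so a half turn about z gives the same grasp; the last joint's range is limited). The gripper opens to 88 mm and grips with 3 to 60 N. Pads are 19 mm wide; open, the fingers measure 130 mm over their backs; the gripper's body (78 mm by 193 mm) begins 47 mm behind the grasp point.
Start: joints at [85.09, 20.546, 0.682, 0, -70.136, -16.507], TCP at [0.246, 0.628, 0.235] pointing down, gripper open.
Joint ranges: [-176.03, 176.03], [-82.01, 121.73], [-58.28, 71.71], [-173.87, 95.51], [-174.79, -0.11], [-173.66, 173.66]. Speed limits (degrees/s): [136.94, 136.94, 172.46, 180, 180, 180].

## Interface

Orientations are given as [roll, pitch, yaw] about the fixed x, y, z axes, in that order (R = Rz(yaw) Ry(pitch) Rx(roll)).
In Python, from plant import ctrl, vision gives the robot as it stands. The module is installed in compiled form; this text tells all that it offers.
- The arm moves only by the tool move_arm, never from a script. Its argument "moves" is one flat list of numbers, 7 for each row, row after row: the finger opening in cm, from 0 to 8.76, then the shift along the tool's x, y, z in cm, then the turn, a rotation vector about the tool's x, y, z in rad. A call has 1 to 8 rows; each row shifts and turns the commanded pose from where the row before left it, along the tool's axes as they then stand; what a row does not reach is not made up. A row lasts 1/10 s, in which the tool goes at most 50 mm and 8.59 degrees, less where a joint would pass 70% of its speed; a pose out of reach is approached as far as the arm can. A call with a gripper value outside its range is refused whole. The fingers move at their own pace and stop on an object; the grip force is fixed at half the most. Time passes only in rows, so rows that do not move let the fingers close. It gives the time, the measured TCP pose, the force, the opening and the grip force at its end, in the units of the state.
- ctrl.get_obs(): the state, without advancing time (a new reading comes with each control period).
- vision.snapshot(name): name is "scene" or "top"; returns (picture, depth): 420x560x3 uint8, red, green, blue; 420x560 float32, m along the optical axis (not along the pixel's ray), 0 where there is no reading.
- vision.camera_model(name): a dict with "vertical_fov" (degrees; the focal length in pixels is half the picture's height over the tangent of half this angle, whatever the lens; pixels are square), "cx", "cy" (the principal point, pixels), "D" ([k1, k2, p1, p2, k3] as OpenCV has them; the pictures are not rectified), "cam_to_world" (4x4, takes a point from camera to world coordinates). Camera axes: x right, y down, z forward; pixel columns grow to the right and rows downward; lengths in m; the calibration is good to about 2 mm. A picture is of the moment at which its call begins. camera_model takes no time and is no camera call.
- ctrl.close_job(): hands the job in; it is judged then, once.
The state is a dict: "clock": time; "joint_pos": joint angles; "qvel": joint speeds; "tau": joint torques, N m; "tool_pos": TCP position; "orientation": TCP orientation; "force": force on the tool from outside, world axes, zero at the start; "moment": the same for the moment, N m; "opening": finger opening in m; "gripper_force": force on a finger pad.
Only numpy, scipy, OpenCV 4.12 (cv2) and the standard library are available. Lean on these libraries where they do the work, as an engineer would, in place of code of your own. Each camera call takes 0.05 s, during which the arm holds its last target. There are 200 camera calls.

## Working session

There is one attempt and no reset: what is moved stays moved. The work goes in short steps, Python scripts to look and compute and a tool call to move; the robot and the scene stay as the last step left them, time stands still between calls to the robot, and variables do not carry over. Pictures are saved under pics/ and viewed, at most 10 in all, crops included, and the job is handed in when it is done.

Besides the shell and the picture viewer there is one more tool, called after "Call:" by a JSON object that holds its "method" and its "body", one argument or row to a line. move_arm: Moves the arm, as the interface text tells. Its arguments: {"type":"object","properties":{"moves":{"type":"array"}},"required":["moves"]}

```bash
mkdir -p pics; cat > h.py <<'E'
import numpy as np, cv2, sys
from plant import ctrl, vision
from scipy.spatial.transform import Rotation as R
def snap(n):
    p,d=vision.snapshot(n); m=vision.camera_model(n); np.savez(f'{n}.npz',p=p,d=d); return p,d,m
def load(n):
    z=np.load(f'{n}.npz'); return z['p'],z['d'],vision.camera_model(n)
def cloud(d,m):
    h,w=d.shape; f=h/2/np.tan(np.radians(m['vertical_fov'])/2)
    K=np.array([[f,0,m['cx']],[0,f,m['cy']],[0,0,1]])
    v,u=np.mgrid[:h,:w]
    q=cv2.undistortPoints(np.stack([u,v],-1).reshape(-1,1,2).astype(np.float64),K,np.array(m['D'],float)).reshape(h,w,2)
    P=np.dstack([q[...,0]*d,q[...,1]*d,d]); T=np.array(m['cam_to_world'])
    W=P@T[:3,:3].T+T[:3,3]; W[d==0]=np.nan; return W
def save(n,p): cv2.imwrite(f'pics/{n}.png',p[...,::-1])
E
python3 - <<'E'
from h import *
for n in('scene','top'):
    p,d,m=snap(n); save(n+'0',p); print(m['vertical_fov'],np.round(np.array(m['cam_to_world']),3).tolist())
print(ctrl.get_obs())
E
```

```text
47.28985776275445 [[0.735, -0.437, 0.519, -0.059], [-0.678, -0.496, 0.543, -0.567], [0.02, -0.751, -0.661, 0.828], [0.0, 0.0, 0.0, 1.0]]
53.09531688015804 [[0.013, -0.993, 0.121, 0.395], [-1.0, -0.011, 0.019, 0.026], [-0.018, -0.121, -0.992, 1.115], [0.0, 0.0, 0.0, 1.0]]
{'clock': 0.1, 'joint_pos': array([ 8.50889214e+01,  2.05857247e+01,  6.40340711e-01, -1.51224109e-02,
       -7.01357121e+01, -1.65082526e+01]), 'qvel': array([ 0.02351452, -0.14566394,  0.27164351,  0.12356176, -0.03480343,
       -0.04872681]), 'tau': array([-1.64552006e-03, -5.84163523e+01,  2.93745250e+01,  7.01547146e+00,
        1.01038290e-02, -4.75894490e-05]), 'tool_pos': array([0.24637481, 0.62799252, 0.23375273]), 'orientation': array([ 1.79918207e+02, -9.41455677e-03, -2.14244730e+01]), 'force': array([ 0.85896882, -0.41424582,  0.26518195]), 'moment': array([ 0.02134731, -0.05883335,  0.01162854]), 'gripper_force': 0.0, 'opening': 0.08745562457910265}
```

View pics/scene0.png

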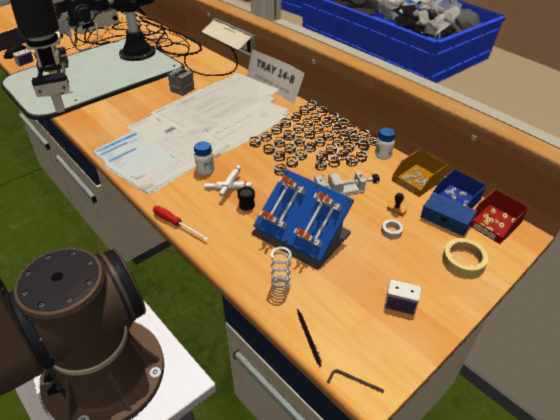

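View pics/top0.png

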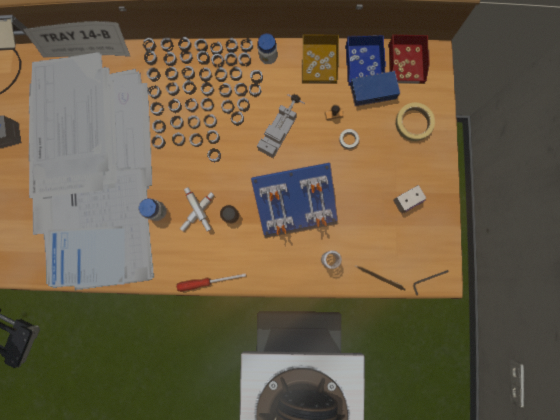

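The scene shows the stand at about (303,217), the crossed gauges at (230,185), the loupe at (247,199), the bottle at (203,158), the spring at (281,272) and the block at (403,297). In the top view the gauges are at (197,210), the stand at (295,200) and the loupe at (229,214). I'll zoom in on the gauges and the stand.

```bash
python3 - <<'E'
from h import *
p,d,m=load('top'); W=cloud(d,m)
a=cv2.resize(p[180:240,165:245],(800,600),interpolation=cv2.INTER_CUBIC)
s,_,_=load('scene'); b=cv2.resize(s[160:215,195:265],(400,314),interpolation=cv2.INTER_CUBIC)
c=np.zeros((600,800,3),np.uint8); c[:300,:400]=cv2.resize(a,(400,300)); c[:314,400:]=b
c[300:,:400]=cv2.resize(p[155:245,245:345],(400,300),interpolation=cv2.INTER_CUBIC)
c[314:600,400:]=cv2.resize(s[165:265,245:360],(400,286),interpolation=cv2.INTER_CUBIC)
save('crop1',c)
for n,(u0,u1,v0,v1) in dict(table=(230,250,250,280),loupe=(215,245,200,230),bottle=(135,165,195,225),spring=(315,350,245,275),block=(390,430,182,215)).items():
    q=W[v0:v1,u0:u1].reshape(-1,3); k=q[:,2]>(0.015 if n!='table' else -1); q=q[k]; print(n,np.nanmedian(q,0).round(4),np.nanmin(q,0).round(4),np.nanmax(q,0).round(4))
# stand slope plane: blue pixels
B=W[160:240,250:340].reshape(-1,3); C=p[160:240,250:340].reshape(-1,3).astype(int)
k=(C[:,2]>C[:,0]+40)&(C[:,2]>C[:,1]+25)&np.isfinite(B[:,2])&(B[:,2]>0.01); B=B[k]
print('stand',len(B),B.min(0).round(4),B.max(0).round(4))
for i in range(5):
    A=np.c_[B[:,:2],np.ones(len(B))]; w=np.linalg.lstsq(A,B[:,2],rcond=None)[0]; r=abs(A@w-B[:,2]); B=B[r<max(.003,1.5*np.median(r))]
print(len(B),w,np.degrees(np.arctan(np.hypot(*w[:2]))),np.degrees(np.arctan2(w[1],w[0])),np.median(r)); print(cv2.minAreaRect(B[:,:2].astype(np.float32)))
E
```

```text
table [0.3766 0.1683 0.0021] [ 0.3392  0.143  -0.0037] [0.4161 0.1954 0.0204]
loupe [0.5065 0.1936 0.0475] [0.4854 0.1726 0.0163] [0.5299 0.2172 0.0532]
bottle [0.5127 0.3918 0.0795] [0.4798 0.368  0.015 ] [0.5583 0.454  0.0901]
spring [ 0.393  -0.069   0.1028] [ 0.3731 -0.0868  0.0168] [ 0.4143 -0.0452  0.112 ]
block [ 0.5499 -0.2708  0.0491] [ 0.5191 -0.3097  0.015 ] [ 0.5867 -0.2354  0.0541]
stand 2155 [ 0.4648 -0.069   0.0318] [0.6231 0.1291 0.1237]
1822 [ 0.68073704  0.13883894 -0.29645336] 34.78968559282199 11.527591806010765 0.0011831081600707227
((0.5461345314979553, 0.02449587732553482), (0.1248931884765625, 0.19067050516605377), 12.393230438232422)
```

View pics/crop1.png

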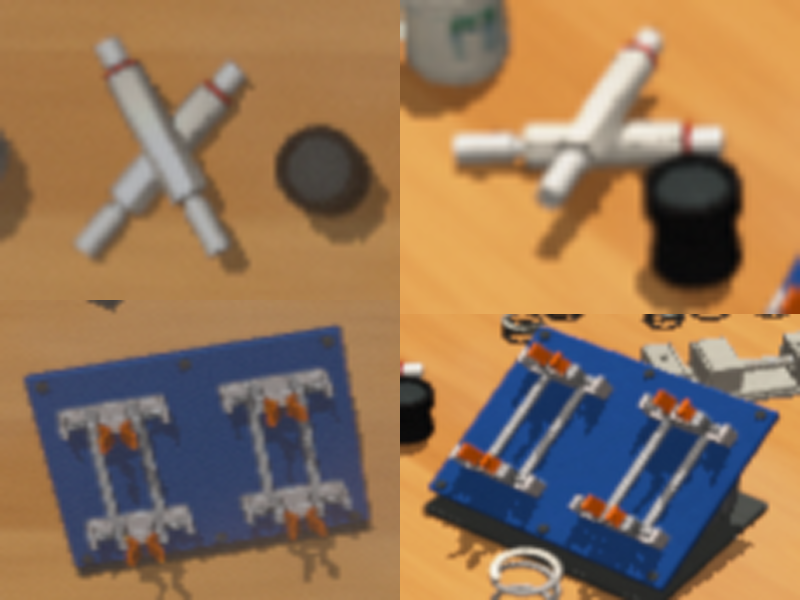

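The bottom gauge is A, with its red tip at about (212,194) in the top view. B lies on top, its red tip at about (187,189). The clamps have orange tips at both ends. Next I'll fit the poses.

```bash
python3 - <<'E'
from h import *
for n in('top','scene'):
    p,d,m=load(n); W=cloud(d,m); c=p.astype(int)
    print(n)
    hsv=cv2.cvtColor(p,cv2.COLOR_RGB2HSV).astype(int)
    # gauges
    reg=(abs(W[...,0]-.51)<.085)&(abs(W[...,1]-.27)<.09)
    tab=np.nanmedian(W[...,2][(abs(W[...,0]-.42)<.04)&(abs(W[...,1]-.25)<.1)]); print('table',tab)
    z=W[...,2]
    bot=np.hypot(W[...,0]-.51,W[...,1]-.19)>.032
    lig=(hsv[...,1]<60)&(hsv[...,2]>90)&reg&bot
    for g,(a,b) in dict(B=(.026,.048),A=(.006,.023)).items():
        k=lig&(z>a)&(z<b); k=k&(np.hypot(W[...,0]-.513,W[...,1]-.392)>.045)
        P=W[k]
        u0=None
        for _ in range(6):
            mu=P.mean(0); u=np.linalg.svd(P[:,:2]-mu[:2])[2][0]; 
            r=(P[:,:2]-mu[:2])@[-u[1],u[0]]; P=P[abs(r)<max(.012,1.8*r.std())]
        t=(P[:,:2]-mu[:2])@u
        e=[mu[:2]+u*np.percentile(t,1),mu[:2]+u*np.percentile(t,99)]
        print(g,len(P),mu.round(4),'yaw',np.degrees(np.arctan2(u[1],u[0])).round(1),'ends',np.round(e,4).tolist(),'len',np.ptp(t).round(4),'zmax',P[:,2].max().round(4))
    red=reg&bot&((hsv[...,0]<8)|(hsv[...,0]>170))&(hsv[...,1]>90)
    nl,lab=cv2.connectedComponents(red.astype(np.uint8))
    for i in range(1,nl):
        if (lab==i).sum()>3: print('red',(lab==i).sum(),np.nanmedian(W[lab==i],0).round(4))
    sr=(abs(W[...,0]-.55)<.11)&(abs(W[...,1]-.025)<.13)&(z>.03)
    og=sr&(hsv[...,0]<14)&(hsv[...,1]>130)&(hsv[...,2]>70)
    nl,lab,st,ce=cv2.connectedComponentsWithStats(cv2.dilate(og.astype(np.uint8),np.ones((2,2))),connectivity=8)
    for i in range(1,nl):
        q=W[(lab==i)&og]
        if len(q)>8: print('orange',len(q),ce[i].round(1),np.nanmean(q,0).round(4),np.nanmin(q,0).round(3),np.nanmax(q,0).round(3))
E
```

```text
top
table 0.0019835764584639204
B 290 [0.5198 0.2793 0.036 ] yaw -149.5 ends [[0.5738, 0.311], [0.4669, 0.2481]] len 0.1266 zmax 0.0431
A 203 [0.5144 0.2856 0.0175] yaw 140.8 ends [[0.5628, 0.2462], [0.4676, 0.3238]] len 0.1241 zmax 0.0229
red 5 [0.5613 0.3016 0.0384]
red 5 [0.551  0.2546 0.0216]
orange 22 [312.9 188.7] [ 0.5594 -0.016   0.1435] [ 0.549 -0.02   0.127] [ 0.568 -0.013  0.153]
orange 22 [319.1 187.9] [ 0.5609 -0.0301  0.1447] [ 0.554 -0.036  0.134] [ 0.571 -0.027  0.153]
orange 21 [271.4 196.9] [0.5388 0.0811 0.1445] [0.53  0.078 0.129] [0.549 0.084 0.153]
orange 20 [277.2 195.9] [0.5413 0.0676 0.1447] [0.533 0.064 0.132] [0.55  0.072 0.154]
orange 21 [318.3 222.6] [ 0.4846 -0.0318  0.0902] [ 0.475 -0.035  0.08 ] [ 0.493 -0.028  0.099]
orange 22 [324.2 222.2] [ 0.4857 -0.046   0.0903] [ 0.477 -0.052  0.08 ] [ 0.496 -0.042  0.097]
orange 20 [283.8 229.4] [0.4667 0.0524 0.0899] [0.459 0.048 0.08 ] [0.477 0.056 0.098]
orange 22 [278.3 230.6] [0.4636 0.0657 0.09  ] [0.454 0.063 0.075] [0.475 0.068 0.098]
scene
table -0.0015429481583352778
B 177 [0.514  0.2736 0.0331] yaw -150.6 ends [[0.5733, 0.307], [0.4658, 0.2463]] len 0.1294 zmax 0.0391
A 181 [0.5134 0.2814 0.014 ] yaw -39.4 ends [[0.4659, 0.3203], [0.5601, 0.2432]] len 0.1222 zmax 0.0202
red 4 [0.5644 0.3024 0.0328]
red 7 [0.5502 0.2543 0.0148]
orange 58 [287.8 180.7] [0.5407 0.0747 0.138 ] [0.529 0.062 0.104] [0.576 0.121 0.15 ]
orange 56 [324.  197.3] [ 0.5603 -0.0238  0.1388] [ 0.547 -0.037  0.106] [0.599 0.003 0.151]
orange 61 [267.9 215.8] [0.4658 0.0593 0.0834] [0.452 0.045 0.05 ] [0.498 0.102 0.095]
orange 60 [303.7 234. ] [ 0.4854 -0.0393  0.0843] [ 0.473 -0.052  0.051] [ 0.52  -0.006  0.095]
```

```bash
cat >> h.py <<'E'
A35=np.radians(35)
YAW=11.7
def cl(side,x=0,y=0,z=0,yaw=YAW):
    "point in clamp frame -> world, and tool rotation (x up slope, z into slope)"
    O=dict(L=[.511,.0685,.102],R=[.531,-.0295,.102])[side]
    Rc=R.from_euler('xyz',[0,-35,yaw],degrees=True)
    return np.array(O)+Rc.apply([x,y,z]), Rc*R.from_euler('x',180,degrees=True)
def down(yaw): return R.from_euler('xyz',[180,0,yaw],degrees=True)
def pose():
    o=ctrl.get_obs(); return o['tool_pos'],R.from_euler('xyz',o['orientation'],degrees=True),o
def plan(wps,start=None):
    "wps: list of (pos,rot,n,opening cm)"
    p,r,o=pose() 
    if start: p,r=start
    print('t',round(o['clock'],2),'tcp',o['tool_pos'].round(4),o['orientation'].round(1),'F',o['force'].round(1),'open',o['opening'].round(4),'grip',round(o['gripper_force'],1),'q',o['joint_pos'].round(0))
    for (P,Q,n,op) in wps:
        P=np.array(P); w=(r.inv()*Q).as_rotvec()
        for i in range(n):
            a=r*R.from_rotvec(w*i/n); 
            s=a.inv().apply((P-p)/n)*100
            print(op,*s.round(2),*(w/n).round(3),sep=', ',end=',\n')
        p,r=P,Q
E
python3 -c "
from h import *
plan([([.42,.42,.2],down(5),6,5.0),([.526,.2815,.12],down(30.4),5,5.0)])"
```

```text
Traceback (most recent call last):
  File "h.py", line 30, in plan
    print('t',round(o['clock'],2),'tcp',o['tool_pos'].round(4),o['orientation'].round(1),'F',o['force'].round(1),'open',o['opening'].round(4),'grip',round(o['gripper_force'],1),'q',o['joint_pos'].round(0))
                                                                                                                        ^^^^^^^^^^^^^^^^^^
AttributeError: 'float' object has no attribute 'round'
```

```bash
sed -i "s/o\['opening'\].round(4)/round(o['opening'],4)/" h.py
python3 -c "
from h import *
plan([([.42,.42,.2],down(5),8,5.0),([.526,.2815,.12],down(30.4),6,5.0)])"
```

```text
t 0.1 tcp [0.2464 0.628  0.2338] [179.9  -0.  -21.4] F [ 0.9 -0.4  0.3] open 0.0875 grip 0.0 q [ 85.  21.   1.  -0. -70. -17.]
5.0, 2.97, 1.63, 0.42, 0.0, 0.0, -0.058,
5.0, 2.87, 1.8, 0.42, 0.0, 0.0, -0.058,
5.0, 2.76, 1.96, 0.42, 0.0, 0.0, -0.058,
5.0, 2.65, 2.11, 0.42, 0.0, 0.0, -0.058,
5.0, 2.52, 2.26, 0.42, 0.0, 0.0, -0.058,
5.0, 2.38, 2.4, 0.42, 0.0, 0.0, -0.058,
5.0, 2.24, 2.54, 0.42, 0.0, 0.0, -0.058,
5.0, 2.09, 2.66, 0.42, 0.0, 0.0, -0.058,
5.0, 1.56, 2.45, 1.33, 0.0, 0.0, -0.074,
5.0, 1.37, 2.56, 1.33, 0.0, 0.0, -0.074,
5.0, 1.18, 2.66, 1.33, 0.0, 0.0, -0.074,
5.0, 0.98, 2.74, 1.33, 0.0, 0.0, -0.074,
5.0, 0.78, 2.8, 1.33, 0.0, 0.0, -0.074,
5.0, 0.57, 2.85, 1.33, 0.0, 0.0, -0.074,
```

Call:
{"method": "move_arm", "body": {
  "moves": [5, 2.97, 1.63, 0.42, 0, 0, -0.058, 5, 2.87, 1.8, 0.42, 0, 0, -0.058, 5, 2.76, 1.96, 0.42, 0, 0, -0.058, 5, 2.65, 2.11, 0.42, 0, 0, -0.058, 5, 2.52, 2.26, 0.42, 0, 0, -0.058, 5, 2.38, 2.4, 0.42, 0, 0, -0.058, 5, 2.24, 2.54, 0.42, 0, 0, -0.058, 5, 2.09, 2.66, 0.42, 0, 0, -0.058]
}}

```text
clock: 0.9
tool_pos: [0.4209, 0.4193, 0.2005]
orientation: [180.0, 0.0, 5.3]
force: [0.1, 0.8, -0.6]
opening: 0.0499
gripper_force: 0.0
```

Call:
{"method": "move_arm", "body": {
  "moves": [5, 1.56, 2.45, 1.33, 0, 0, -0.074, 5, 1.37, 2.56, 1.33, 0, 0, -0.074, 5, 1.18, 2.66, 1.33, 0, 0, -0.074, 5, 0.98, 2.74, 1.33, 0, 0, -0.074, 5, 0.78, 2.8, 1.33, 0, 0, -0.074, 5, 0.57, 2.85, 1.33, 0, 0, -0.074, 5, 0, 0, 0, 0, 0, 0, 5, 0, 0, 0, 0, 0, 0]
}}

```text
clock: 1.7
tool_pos: [0.5268, 0.2817, 0.1205]
orientation: [180.0, 0.1, 30.5]
force: [-0.7, 1.1, 1.1]
opening: 0.0498
gripper_force: 0.0
```

```bash
python3 -c "
from h import *
plan([([.526,.2815,.031],down(30.4),4,5.0)])"
```

```text
t 1.7 tcp [0.5268 0.2817 0.1205] [1.80e+02 1.00e-01 3.05e+01] F [-0.7  1.1  1.1] open 0.0498 grip 0.0 q [ 47.  19. -18.  -0. -53.  74.]
5.0, -0.02, -0.01, 2.24, 0.0, 0.0, 0.0,
5.0, -0.02, -0.01, 2.24, 0.0, 0.0, 0.0,
5.0, -0.02, -0.01, 2.24, 0.0, 0.0, 0.0,
5.0, -0.02, -0.01, 2.24, 0.0, 0.0, 0.0,
```

Call:
{"method": "move_arm", "body": {
  "moves": [5, -0.02, 0, 2.2, 0, 0, 0, 5, -0.02, 0, 2.2, 0, 0, 0, 5, -0.02, 0, 2.2, 0, 0, 0, 5, -0.02, 0, 1.8, 0, 0, 0, 5, 0, 0, 0.5, 0, 0, 0, 5, 0, 0, 0, 0, 0, 0]
}}

```text
clock: 2.3
tool_pos: [0.5257, 0.2827, 0.032]
orientation: [180.0, 0.0, 30.6]
force: [-0.8, 0.5, -0.5]
opening: 0.0499
gripper_force: 0.0
```

Call:
{"method": "move_arm", "body": {
  "moves": [1.6, 0, 0, 0, 0, 0, 0, 1.6, 0, 0, 0, 0, 0, 0, 1.6, 0, 0, 0, 0, 0, 0, 1.6, 0, 0, 0, 0, 0, 0, 1.6, 0, 0, 0, 0, 0, 0]
}}

```text
clock: 2.8
tool_pos: [0.5263, 0.2823, 0.0327]
orientation: [-180.0, -0.0, 30.6]
force: [-0.7, -0.5, 4.0]
opening: 0.0206
gripper_force: 30.0
```

Call:
{"method": "move_arm", "body": {
  "moves": [1.6, 0, 0, -0.5, 0, 0, 0, 1.6, 0, 0, -1, 0, 0, 0, 1.6, 0, 0, -2.5, 0, 0, 0, 1.6, 0, 0, -4, 0, 0, 0, 1.6, 0, 0, -4, 0, 0, 0, 1.6, 0, 0, -4, 0, 0, 0, 1.6, 0, 0, -2, 0, 0, 0, 1.6, 0, 0, 0, 0, 0, 0]
}}

```text
clock: 3.6
tool_pos: [0.5274, 0.2831, 0.2168]
orientation: [-179.9, -0.4, 30.6]
force: [-0.3, -0.1, -2.8]
opening: 0.0208
gripper_force: 30.0
```

```bash
python3 - <<'E'
from h import *
P1,Q=cl('L',z=.10)
plan([([.49,.20,.24],down(20),4,1.6),(P1,Q,8,1.6)])
p,d,m=snap('scene'); t,_,_=snap('top')
c=np.zeros((600,800,3),np.uint8)
c[:,:400]=cv2.resize(p[100:250,160:260],(400,600)); c[:,400:]=cv2.resize(t[150:270,150:230],(400,600)); save('lift',c)
E
```

```text
t 3.6 tcp [0.5274 0.2831 0.2168] [-179.9   -0.4   30.6] F [-0.3 -0.1 -2.8] open 0.0208 grip 30.0 q [ 47.  14. -11.   0. -65.  74.]
1.6, -1.86, 1.31, -0.59, -0.0, -0.002, 0.046,
1.6, -1.8, 1.4, -0.59, -0.0, -0.002, 0.046,
1.6, -1.73, 1.48, -0.59, -0.0, -0.002, 0.046,
1.6, -1.66, 1.56, -0.58, -0.0, -0.002, 0.046,
1.6, -1.02, 1.53, 0.7, -0.006, 0.076, 0.018,
1.6, -1.05, 1.55, 0.63, -0.006, 0.076, 0.018,
1.6, -1.07, 1.56, 0.56, -0.006, 0.076, 0.018,
1.6, -1.08, 1.58, 0.49, -0.006, 0.076, 0.018,
1.6, -1.09, 1.59, 0.41, -0.006, 0.076, 0.018,
1.6, -1.09, 1.61, 0.34, -0.006, 0.076, 0.018,
1.6, -1.08, 1.63, 0.26, -0.006, 0.076, 0.018,
1.6, -1.07, 1.65, 0.19, -0.006, 0.076, 0.018,
```

View pics/lift.png

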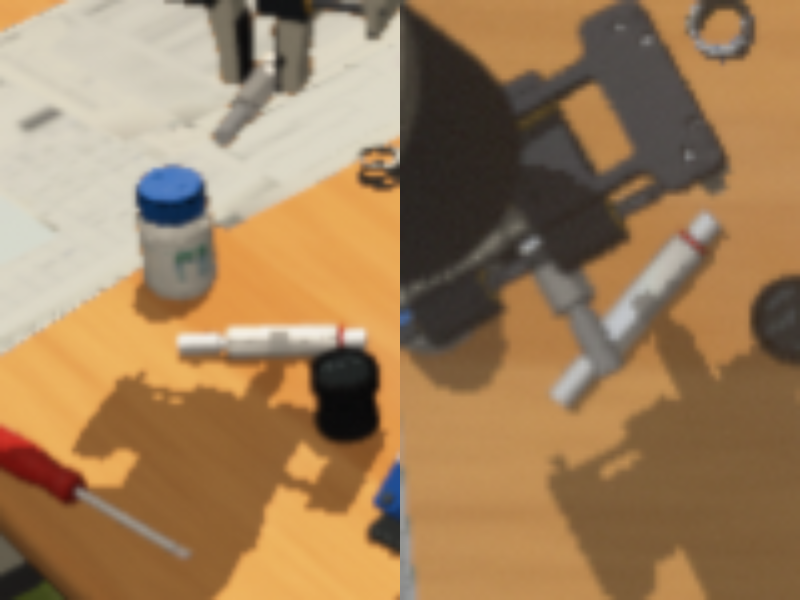

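The left panel shows B held level between the fingertips at about (245,110). A lies undisturbed at (270,342). The right panel shows A at (640,310) from above. Now I'll carry B over the left clamp.

Call:
{"method": "move_arm", "body": {
  "moves": [1.6, -1.86, 1.31, -0.6, 0, -0.002, 0.046, 1.6, -1.8, 1.4, -0.6, 0, -0.002, 0.046, 1.6, -1.73, 1.48, -0.6, 0, -0.002, 0.046, 1.6, -1.66, 1.56, -0.6, 0, -0.002, 0.046]
}}

```text
clock: 4.1
tool_pos: [0.4876, 0.1977, 0.2347]
orientation: [179.9, 0.7, 20.0]
force: [0.6, 0.1, -1.8]
opening: 0.0208
gripper_force: 30.0
```

Call:
{"method": "move_arm", "body": {
  "moves": [1.6, -1.02, 1.53, 0.7, -0.006, 0.076, 0.018, 1.6, -1.05, 1.55, 0.63, -0.006, 0.076, 0.018, 1.6, -1.07, 1.56, 0.56, -0.006, 0.076, 0.018, 1.6, -1.08, 1.58, 0.49, -0.006, 0.076, 0.018, 1.6, -1.09, 1.59, 0.41, -0.006, 0.076, 0.018, 1.6, -1.09, 1.61, 0.34, -0.006, 0.076, 0.018, 1.6, -1.08, 1.63, 0.26, -0.006, 0.076, 0.018, 1.6, -1.07, 1.65, 0.19, -0.006, 0.076, 0.018]
}}

```text
clock: 4.9
tool_pos: [0.4768, 0.0449, 0.219]
orientation: [-178.4, -31.2, 11.7]
force: [0.6, 0.2, -2.9]
opening: 0.0208
gripper_force: 30.0
```

```bash
python3 - <<'E'
from h import *
P1,Q=cl('L',z=.06)
plan([(P1,Q,3,1.6)])
E
```

```text
t 4.9 tcp [0.4768 0.0449 0.219 ] [-178.4  -31.2   11.7] F [ 0.6  0.2 -2.9] open 0.0208 grip 30.0 q [ 34. -16. -58.  29. -21.  43.]
1.6, -1.06, -0.48, 2.02, -0.01, 0.022, -0.0,
1.6, -1.11, -0.5, 1.99, -0.01, 0.022, -0.0,
1.6, -1.15, -0.52, 1.96, -0.01, 0.022, -0.0,
```

Call:
{"method": "move_arm", "body": {
  "moves": [1.6, -1.06, -0.48, 1.8, -0.01, 0.022, 0, 1.6, -1.1, -0.5, 1.8, -0.01, 0.022, 0, 1.6, -1.15, -0.52, 1.8, -0.01, 0.022, 0, 1.6, 0, 0, 0, 0, 0, 0]
}}

```text
clock: 5.3
tool_pos: [0.4981, 0.0434, 0.1944]
orientation: [-177.4, -30.8, 11.6]
force: [0.5, -0.1, -1.8]
opening: 0.0205
gripper_force: 30.0
```

```bash
python3 - <<'E'
from h import *
P1,Q=cl('L',z=.06)
plan([(P1,Q,1,1.6)])
E
```

```text
t 5.3 tcp [0.4981 0.0434 0.1944] [-177.4  -30.8   11.6] F [ 0.5 -0.1 -1.8] open 0.0205 grip 30.0 q [ 30. -11. -58.  29. -14.  46.]
1.6, -3.65, -2.06, 2.96, -0.044, 0.073, -0.003,
```

```bash
cat > kin.py <<'E'
from h import *
from scipy.optimize import least_squares
rv=R.from_rotvec
def fk(q,k,s4=1,s6=-1):
    j=np.radians(q); d,h,a1,u0,u1,f0,f1,L,e,bx,by=k
    Z=rv([0,0,j[0]]); U=Z*rv([0,j[1],0]); F=Z*rv([0,j[1]-j[2],0]); F4=F*rv([s4*j[3],0,0]); W=F4*rv([0,-j[4],0])
    T=W*rv([s6*j[5],0,0])*R.from_matrix(TB)
    p=np.array([bx,by,0])+Z.apply([a1,d,h])+U.apply([u0,0,u1])+F.apply([f0,0,f1])+W.apply([L,0,e])
    return p,T
TB=np.array([[0,0,1],[0,-1,0],[1,0,0]],float)@R.from_euler('z',90,degrees=True).as_matrix()
K0=[-.19,.35,0,0,.35,.35,0,.25,0,0,0]
E
python3 - <<'E'
from kin import *
_,_,o=pose()
D=[([85.09,20.546,.682,0,-70.136,-16.507],[.2464,.628,.2338],[180,0,-21.4],1),
([47,19,-18,0,-53,74],[.5268,.2817,.1205],[180,.1,30.5],.2),
([47,14,-11,0,-65,74],[.5274,.2831,.2168],[-179.9,-.4,30.6],.2),
([34,-16,-58,29,-21,43],[.4768,.0449,.219],[-178.4,-31.2,11.7],.2),
(o['joint_pos'],o['tool_pos'],o['orientation'],1)]
print(o['joint_pos'].round(2),o['tool_pos'].round(4),o['orientation'].round(2))
for s4 in(1,-1):
  for s6 in(1,-1):
    print(s4,s6,[np.degrees((fk(q,K0,s4,s6)[1].inv()*R.from_euler('xyz',r,degrees=True)).as_rotvec()).round(1).tolist() for q,p,r,w in D])
f=lambda k:np.r_[np.concatenate([(fk(q,k)[0]-p)*w/.001 for q,p,r,w in D]),(k-K0)*.3]
s=least_squares(f,K0); print(s.x.round(3),[(fk(q,s.x)[0]-p).round(4).tolist() for q,p,r,w in D])
E
```

```text
[ 30.06 -11.01 -58.28  29.01 -14.26  45.86] [0.4981 0.0434 0.1944] [-177.44  -30.81   11.62]
1 1 [[-0.0, 0.0, 33.0], [-0.1, -0.0, -147.5], [0.6, 0.0, -147.6], [0.4, 25.8, -139.4], [-0.0, 18.4, -147.3]]
1 -1 [[-0.0, 0.0, -0.0], [0.0, -0.1, 0.5], [0.1, 0.4, 0.4], [-13.8, 15.3, -54.6], [-10.3, 10.0, -56.2]]
-1 1 [[-0.0, 0.0, 33.0], [-0.1, -0.0, -147.5], [0.6, 0.0, -147.6], [0.4, 0.0, -86.3], [0.0, -0.0, -91.7]]
-1 -1 [[-0.0, 0.0, -0.0], [0.0, -0.1, 0.5], [0.1, 0.4, 0.4], [0.3, 0.3, -0.3], [0.0, -0.0, 0.0]]
[-0.261  0.176 -0.062  0.114  0.34   0.363  0.13   0.22   0.076 -0.067
  0.027] [[0.0, -0.0002, -0.0004], [0.0063, 0.0067, 0.0053], [-0.001, -0.002, 0.006], [-0.0033, 0.0368, 0.0079], [-0.0001, -0.0015, -0.0004]]
```

```bash
sed -i 's/s4=1,s6=-1/s4=-1,s6=-1/' kin.py; cat >> kin.py <<'E'
D=[([85.09,20.546,.682,0,-70.136,-16.507],[.2464,.628,.2338],1),
([47,19,-18,0,-53,74],[.5268,.2817,.1205],.15),
([47,14,-11,0,-65,74],[.5274,.2831,.2168],.15),
([34,-16,-58,29,-21,43],[.4768,.0449,.219],.15),
([30.06,-11.01,-58.28,29.01,-14.26,45.86],[.4981,.0434,.1944],1)]
def fit(D,w=.3):
    f=lambda k:np.r_[np.concatenate([(fk(q,k)[0]-p)*w/.001 for q,p,w in D]),(k-K0)*w*np.array([1,1,1,1,1,1,1,1,3,300,300])]
    return least_squares(f,K0).x
LO=[-176.03,-82.01,-58.28,-173.87,-174.79,-173.66]; HI=[176.03,121.73,71.71,95.51,-.11,173.66]
def ik(P,Q,k):
    best=None
    for q0 in([20,-10,-50,20,-20,45],[10,10,-50,-120,-20,-100],[20,0,-40,60,-30,45],[30,0,-50,-60,-20,90]):
        f=lambda q:np.r_[(fk(q,k)[0]-P)/.001,np.degrees((fk(q,k)[1].inv()*Q).as_rotvec())*3]
        s=least_squares(f,q0,bounds=(LO,HI))
        if best is None or s.cost<best.cost: best=s
    return best.x,best.cost
E
cat > t.py <<'E'
from kin import *
k=fit(D); print(k.round(3),[(fk(q,k)[0]-p).round(4).tolist() for q,p,w in D])
def tilt(side,z,t,k,h=.0045,half=0):
    # gauge axis at clamp z; tool tilted by t deg about clamp y towards vertical; TCP h behind axis
    P,Q=cl(side,z=z); Qt=Q*R.from_euler('y',-t,degrees=True)
    if half: Qt=Qt*R.from_euler('z',180,degrees=True)
    return P-Qt.apply([0,0,h]),Qt
if __name__=='__main__':
  for s in'LR':
    for half in(0,1):
      for t in(0,10,20,30):
        for z in(0,.03,.06):
            P,Q=tilt(s,z,t,k,half=half); q,c=ik(P,Q,k); print(s,half,t,z,Q.apply([0,0,1]).round(2),q.round(0),round(c,1))
E
python3 t.py
```

```text
[-0.198  0.339 -0.095  0.034  0.556  0.451  0.02   0.48   0.082 -0.007
  0.002] [[-0.0, -0.0001, -0.0], [0.0021, 0.0039, -0.0017], [0.0011, 0.002, 0.0015], [0.0113, -0.0039, -0.0041], [-0.0003, 0.0, 0.0001]]
L 0 0 0 [ 0.56  0.12 -0.82] [ 32.   3. -56.  96. -12. -22.] 2.0
L 0 0 0.03 [ 0.56  0.12 -0.82] [ 32.  -2. -58.  86. -11. -13.] 0.7
L 0 0 0.06 [ 0.56  0.12 -0.82] [ 38.  -9. -58.  44. -20.  24.] 257.6
L 0 10 0 [ 0.41  0.09 -0.91] [ 31.   3. -55.  43. -12.  30.] 0.0
L 0 10 0.03 [ 0.41  0.09 -0.91] [ 34.  -3. -56.  36. -16.  35.] 0.0
L 0 10 0.06 [ 0.41  0.09 -0.91] [ 38.  -9. -57.  30. -21.  37.] 0.0
L 0 20 0 [ 0.25  0.05 -0.97] [ 33.   4. -47.  13. -25.  58.] 0.0
L 0 20 0.03 [ 0.25  0.05 -0.97] [ 35.  -0. -48.  12. -29.  57.] 0.0
L 0 20 0.06 [ 0.25  0.05 -0.97] [ 36.  -5. -48.  11. -33.  57.] 0.0
L 0 30 0 [ 0.09  0.02 -1.  ] [ 31.   9. -36.   3. -40.  69.] 0.0
L 0 30 0.03 [ 0.09  0.02 -1.  ] [ 32.   5. -37.   3. -43.  68.] 0.0
L 0 30 0.06 [ 0.09  0.02 -1.  ] [ 33.   2. -37.   2. -47.  67.] 0.0
L 1 0 0 [ 0.56  0.12 -0.82] [ 32.   3. -56.  96. -12. 158.] 2.0
L 1 0 0.03 [ 0.56  0.12 -
[... 1720 characters left out ...]
[ 0.56  0.12 -0.82] [  10.   -2.  -57.   71.   -0. -159.] 9.3
R 1 10 0 [ 0.41  0.09 -0.91] [  17.    5.  -55.   22.   -6. -117.] 0.0
R 1 10 0.03 [ 0.41  0.09 -0.91] [  19.   -0.  -56.   17.  -10. -113.] 0.0
R 1 10 0.06 [ 0.41  0.09 -0.91] [  20.   -5.  -57.   14.  -15. -111.] 0.0
R 1 20 0 [ 0.25  0.05 -0.97] [  19.    6.  -45.    5.  -24. -102.] 0.0
R 1 20 0.03 [ 0.25  0.05 -0.97] [  20.    2.  -46.    5.  -27. -102.] 0.0
R 1 20 0.06 [ 0.25  0.05 -0.97] [  20.   -2.  -46.    4.  -31. -102.] 0.0
R 1 30 0 [ 0.09  0.02 -1.  ] [ 19.  11. -34.   1. -40. -98.] 0.0
R 1 30 0.03 [ 0.09  0.02 -1.  ] [ 19.   7. -35.   1. -43. -98.] 0.0
R 1 30 0.06 [ 0.09  0.02 -1.  ] [ 19.   4. -35.   1. -46. -98.] 0.0
```

```bash
python3 - <<'E'
from t import *
T=lambda yaw,t=20: down(yaw)*R.from_euler('y',-t,degrees=True)
for P,Q in [([.41,.235,.0155],down(20)),([.41,.235,.015],T(20)),([.41,.235,.12],T(20)),([.52,.279,.0135],T(-39.3)),([.52,.279,.15],T(-39.3))]:
    q,c=ik(np.array(P),Q,k); print(P,q.round(0),round(c,1))
plan([([.46,.13,.22],down(13),8,1.6),([.41,.235,.10],down(20),4,1.6)])
E
```

```text
[-0.198  0.339 -0.095  0.034  0.556  0.451  0.02   0.48   0.082 -0.007
  0.002] [[-0.0, -0.0001, -0.0], [0.0021, 0.0039, -0.0017], [0.0011, 0.002, 0.0015], [0.0113, -0.0039, -0.0041], [-0.0003, 0.0, 0.0001]]
[0.41, 0.235, 0.0155] [ 54.  16. -41.   0. -33.  56.] 0.0
[0.41, 0.235, 0.015] [ 46.  29. -18. -10. -62.  70.] 0.0
[0.41, 0.235, 0.12] [ 45.  22. -13.  -9. -73.  69.] 0.0
[0.52, 0.279, 0.0135] [ 34.  33. -13. -24. -53.  33.] 0.0
[0.52, 0.279, 0.15] [ 33.  25.  -7. -21. -66.  27.] 0.0
t 5.3 tcp [0.4981 0.0434 0.1944] [-177.4  -30.8   11.6] F [ 0.5 -0.1 -1.8] open 0.0205 grip 30.0 q [ 30. -11. -58.  29. -14.  46.]
1.6, -0.05, -1.17, -0.35, -0.005, -0.067, -0.001,
1.6, -0.07, -1.17, -0.35, -0.005, -0.067, -0.001,
1.6, -0.09, -1.17, -0.35, -0.005, -0.067, -0.001,
1.6, -0.12, -1.17, -0.35, -0.005, -0.067, -0.001,
1.6, -0.14, -1.17, -0.35, -0.005, -0.067, -0.001,
1.6, -0.16, -1.17, -0.34, -0.005, -0.067, -0.001,
1.6, -0.18, -1.16, -0.34, -0.005, -0.067, -0.001,
1.6, -0.2, -1.16, -0.33, -0.005, -0.067, -0.001,
1.6, -0.63, -2.84, 3.0, 0.0, 0.0, -0.031,
1.6, -0.54, -2.86, 3.0, 0.0, 0.0, -0.031,
1.6, -0.45, -2.87, 3.0, 0.0, 0.0, -0.031,
1.6, -0.37, -2.88, 3.0, 0.0, 0.0, -0.031,
```

B can't be seated with the tool square to the slope because joint 3 reaches its limit. I'll set B down on free table and regrasp it with the hand tilted 20° about the closing axis.

Call:
{"method": "move_arm", "body": {
  "moves": [1.6, -0.05, -1.17, -0.35, -0.005, -0.067, 0, 1.6, -0.07, -1.17, -0.35, -0.005, -0.067, 0, 1.6, -0.1, -1.17, -0.35, -0.005, -0.067, 0, 1.6, -0.12, -1.17, -0.35, -0.005, -0.067, 0, 1.6, -0.14, -1.17, -0.35, -0.005, -0.067, 0, 1.6, -0.16, -1.17, -0.35, -0.005, -0.067, 0, 1.6, -0.18, -1.17, -0.35, -0.005, -0.067, 0, 1.6, -0.2, -1.17, -0.35, -0.005, -0.067, 0]
}}

```text
clock: 6.1
tool_pos: [0.4591, 0.1314, 0.2222]
orientation: [-180.0, -0.1, 12.4]
force: [-0.2, -1.1, -2.5]
opening: 0.0208
gripper_force: 30.0
```

Call:
{"method": "move_arm", "body": {
  "moves": [1.6, -0.63, -2.84, 3, 0, 0, -0.03, 1.6, -0.54, -2.86, 3, 0, 0, -0.03, 1.6, -0.45, -2.87, 3, 0, 0, -0.03, 1.6, -0.37, -2.88, 3, 0, 0, -0.03, 1.6, 0, 0, 0, 0, 0, 0]
}}

```text
clock: 6.6
tool_pos: [0.4088, 0.2367, 0.0986]
orientation: [179.8, 0.1, 19.5]
force: [-0.2, -0.7, -1.8]
opening: 0.0203
gripper_force: 30.0
```

```bash
python3 - <<'E'
from h import *
plan([([.41,.235,.0165],down(20),4,1.6)])
print(ctrl.get_obs()['joint_pos'].round(3))
E
```

```text
t 6.6 tcp [0.4088 0.2367 0.0986] [1.798e+02 1.000e-01 1.950e+01] F [-0.2 -0.7 -1.8] open 0.0203 grip 30.0 q [ 54.  10. -35.   0. -46.  55.]
1.6, 0.02, 0.04, 2.05, 0.001, 0.0, -0.002,
1.6, 0.02, 0.04, 2.05, 0.001, 0.0, -0.002,
1.6, 0.02, 0.05, 2.05, 0.001, 0.0, -0.002,
1.6, 0.01, 0.05, 2.05, 0.001, 0.0, -0.002,
[ 54.124   9.588 -34.71    0.163 -45.865  55.216]
```

Call:
{"method": "move_arm", "body": {
  "moves": [1.6, 0.02, 0.04, 2.6, 0, 0, 0, 1.6, 0.02, 0.04, 2.6, 0, 0, 0, 1.6, 0, 0.04, 2, 0, 0, 0, 1.6, 0, 0, 0.9, 0, 0, 0, 1.6, 0, 0, 0.1, 0, 0, 0, 1.6, 0, 0, 0, 0, 0, 0]
}}

```text
clock: 7.2
tool_pos: [0.4136, 0.2362, 0.021]
orientation: [-180.0, -0.3, 19.3]
force: [0.2, 0.6, -1.9]
opening: 0.0206
gripper_force: 30.0
```

Call:
{"method": "move_arm", "body": {
  "moves": [1.6, 0, 0, 0.3, 0, 0, 0, 1.6, 0, 0, 0.15, 0, 0, 0, 1.6, 0, 0, 0, 0, 0, 0]
}}

```text
clock: 7.5
tool_pos: [0.4136, 0.2362, 0.0163]
orientation: [-180.0, -0.4, 19.3]
force: [-0.5, 0.5, -2.1]
opening: 0.0204
gripper_force: 30.0
```

Call:
{"method": "move_arm", "body": {
  "moves": [1.6, 0, 0, 0.1, 0, 0, 0, 1.6, 0, 0, 0.05, 0, 0, 0, 1.6, 0, 0, 0, 0, 0, 0]
}}

```text
clock: 7.8
tool_pos: [0.4135, 0.2362, 0.0146]
orientation: [-180.0, -0.3, 19.3]
force: [0.1, -0.6, -0.6]
opening: 0.0207
gripper_force: 30.0
```

Call:
{"method": "move_arm", "body": {
  "moves": [5, 0, 0, 0, 0, 0, 0, 5, 0, 0, 0, 0, 0, 0, 5, 0, 0, 0, 0, 0, 0, 5, 0, 0, 0, 0, 0, 0, 5, 0.05, 0, -0.1, 0, -0.116, 0, 5, 0.05, 0, 0, 0, -0.116, 0, 5, 0.05, 0, 0, 0, -0.117, 0, 5, 0, 0, 0, 0, 0, 0]
}}

```text
clock: 8.6
tool_pos: [0.4169, 0.2373, 0.0138]
orientation: [180.0, 19.9, 19.2]
force: [-0.4, -0.7, -0.6]
opening: 0.0499
gripper_force: 0.0
```

```bash
python3 - <<'E'
from h import *
T=lambda yaw,t=20: down(yaw)*R.from_euler('y',-t,degrees=True)
plan([([.415,.2362,.0143],T(19.3),1,5)])
p,d,m=snap('scene'); W=cloud(d,m); hsv=cv2.cvtColor(p,cv2.COLOR_RGB2HSV).astype(int)
for nm,cx,cy in(('B',.414,.236),('A',.514,.283)):
    k=(hsv[...,1]<60)&(hsv[...,2]>80)&(abs(W[...,0]-cx)<.075)&(abs(W[...,1]-cy)<.07)&(W[...,2]>.003)&(W[...,2]<.022)
    print(nm,k.sum(),np.nanmin(W[k],0).round(3),np.nanmax(W[k],0).round(3))
save('regrasp',cv2.resize(p[130:270,130:290],(800,600)))
E
```

```text
t 8.6 tcp [0.4169 0.2373 0.0138] [180.   19.9  19.2] F [-0.4 -0.7 -0.6] open 0.0499 grip 0.0 q [ 46.  28. -19. -10. -61.  70.]
5, -0.23, 0.04, 0.03, -0.0, -0.002, -0.002,
B 263 [0.339 0.166 0.004] [0.486 0.306 0.022]
A 34 [0.439 0.241 0.01 ] [0.493 0.322 0.021]
```

View pics/regrasp.png

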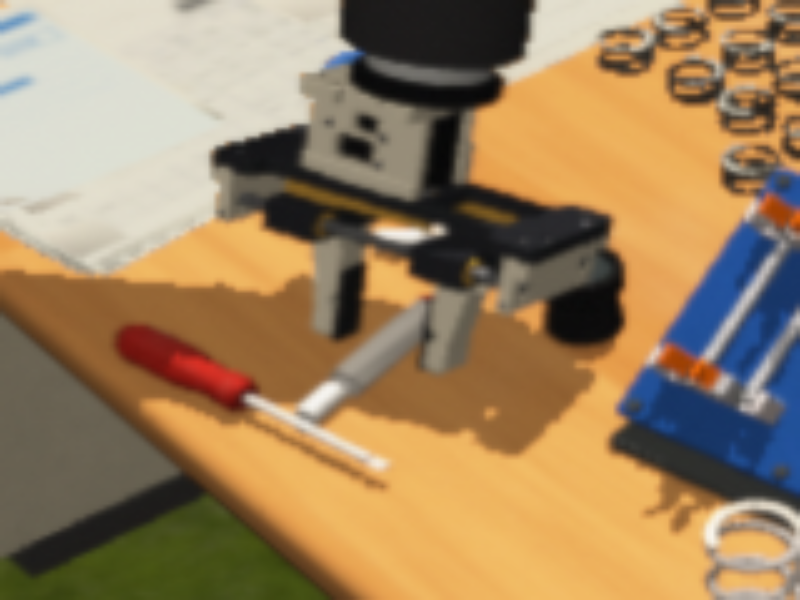

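The gauge lies on the table between the open fingers. Its plain shoulder is at view (340,385) and its plain tip at (303,415), clear of the screwdriver. I'll check the axial offset from those points.

```bash
python3 - <<'E'
from h import *
p,d,m=load('scene') if 0 else snap('scene'); W=cloud(d,m)
x,r,o=pose(); u=np.array([np.cos(np.radians(19.3)),np.sin(np.radians(19.3))])
C=np.array([.415-.0015,.2362])
hsv=cv2.cvtColor(p,cv2.COLOR_RGB2HSV).astype(int)
k=(hsv[...,1]<70)&(hsv[...,2]>70)&(W[...,2]>.002)&(W[...,2]<.024)
D=W[...,:2]-C; t=D@u; s=D@[-u[1],u[0]]
for a in np.arange(-.084,-.03,.003):
    q=k&(t>=a)&(t<a+.003)&(abs(s)<.016); print(round(a+.0015,4),q.sum(),[round(float(v),4) for v in (s[q].min(),s[q].max(),W[q][:,2].max())] if q.sum() else '')
E
```

```text
-0.0825 1 [-0.0103, -0.0103, 0.0145]
-0.0795 10 [-0.0158, 0.0065, 0.0178]
-0.0765 13 [-0.0134, 0.016, 0.0174]
-0.0735 1 [0.007, 0.007, 0.0142]
-0.0705 3 [-0.0058, 0.0047, 0.0174]
-0.0675 10 [-0.0065, 0.0074, 0.0168]
-0.0645 3 [-0.0069, 0.0018, 0.0165]
-0.0615 6 [-0.0074, 0.0024, 0.0165]
-0.0585 3 [-0.0061, 0.0007, 0.0174]
-0.0555 4 [-0.0048, 0.0025, 0.0146]
-0.0525 5 [-0.005, 0.0019, 0.0168]
-0.0495 3 [-0.006, -0.0025, 0.0155]
-0.0465 4 [-0.0055, 0.0027, 0.015]
-0.0435 6 [-0.0075, 0.0037, 0.015]
-0.0405 3 [-0.009, 0.0059, 0.013]
-0.0375 13 [-0.0099, 0.0024, 0.0192]
-0.0345 7 [-0.0095, 0.0059, 0.0198]
-0.0315 7 [-0.0099, 0.0011, 0.0183]
```

Call:
{"method": "move_arm", "body": {
  "moves": [5, -0.2, 0, 0, 0, 0, 0, 1.6, 0, 0, 0, 0, 0, 0, 1.6, 0, 0, 0, 0, 0, 0, 1.6, 0, 0, 0, 0, 0, 0, 1.6, 0, 0, 0, 0, 0, 0, 1.6, 0, 0, 0, 0, 0, 0]
}}

```text
clock: 9.3
tool_pos: [0.413, 0.2361, 0.0163]
orientation: [-180.0, 19.7, 19.3]
force: [-0.2, 0.3, 3.5]
opening: 0.0207
gripper_force: 30.0
```

```bash
python3 - <<'E'
from t import *
x,r,o=pose(); print(o['joint_pos'].round(3),o['tool_pos'].round(4))
T=lambda yaw,t=20: down(yaw)*R.from_euler('y',-t,degrees=True)
P1,Q=tilt('L',.09,20,k)
print(P1,Q.as_euler('xyz',degrees=True))
plan([([.415,.236,.10],T(19.3),4,1.6),([.45,.17,.21],T(16),4,1.6),(P1,Q,7,1.6)])
E
```

```text
[-0.198  0.339 -0.095  0.034  0.556  0.451  0.02   0.48   0.082 -0.007
  0.002] [[-0.0, -0.0001, -0.0], [0.0021, 0.0039, -0.0017], [0.0011, 0.002, 0.0015], [0.0113, -0.0039, -0.0041], [-0.0003, 0.0, 0.0001]]
[ 45.965  27.868 -19.92  -10.039 -60.281  69.712] [0.413  0.2361 0.0163]
[0.45931019 0.05779556 0.18007035] [180.  -15.   11.7]
t 9.3 tcp [0.413  0.2361 0.0163] [-180.    19.7   19.3] F [-0.2  0.3  3.5] open 0.0207 grip 30.0 q [ 46.  28. -20. -10. -60.  70.]
1.6, -0.66, 0.02, -1.99, -0.0, -0.002, 0.0,
1.6, -0.66, 0.02, -1.98, -0.0, -0.002, 0.0,
1.6, -0.67, 0.02, -1.98, -0.0, -0.002, 0.0,
1.6, -0.67, 0.02, -1.98, -0.0, -0.002, 0.0,
1.6, -0.68, 1.85, -2.68, 0.005, -0.0, 0.014,
1.6, -0.65, 1.84, -2.69, 0.005, -0.0, 0.014,
1.6, -0.63, 1.84, -2.7, 0.005, -0.0, 0.014,
1.6, -0.6, 1.83, -2.71, 0.005, -0.0, 0.014,
1.6, -0.15, 1.58, 0.51, 0.0, 0.087, 0.011,
1.6, -0.18, 1.58, 0.49, 0.0, 0.087, 0.011,
1.6, -0.2, 1.58, 0.48, 0.0, 0.087, 0.011,
1.6, -0.22, 1.58, 0.46, 0.0, 0.087, 0.011,
1.6, -0.25, 1.59, 0.44, 0.0, 0.087, 0.011,
1.6, -0.27, 1.59, 0.41, 0.0, 0.087, 0.011,
1.6, -0.28, 1.59, 0.39, 0.0, 0.087, 0.011,
```

Call:
{"method": "move_arm", "body": {
  "moves": [1.6, -0.2, 0, -0.6, 0, 0, 0, 1.6, -0.6, 0, -1.7, 0, 0, 0, 1.6, -0.9, 0, -2.8, 0, 0, 0, 1.6, -0.9, 0, -2.8, 0, 0, 0, 1.6, -0.68, 1.85, -2.7, 0.005, 0, 0.014, 1.6, -0.65, 1.84, -2.7, 0.005, 0, 0.014, 1.6, -0.63, 1.84, -2.7, 0.005, 0, 0.014, 1.6, -0.6, 1.83, -2.7, 0.005, 0, 0.014]
}}

```text
clock: 10.1
tool_pos: [0.4495, 0.1696, 0.2108]
orientation: [-180.0, 19.7, 15.8]
force: [0.3, 0.3, -2.4]
opening: 0.0206
gripper_force: 30.0
```

Call:
{"method": "move_arm", "body": {
  "moves": [1.6, -0.15, 1.58, 0.5, 0, 0.087, 0.011, 1.6, -0.18, 1.58, 0.5, 0, 0.087, 0.011, 1.6, -0.2, 1.58, 0.48, 0, 0.087, 0.011, 1.6, -0.22, 1.58, 0.46, 0, 0.087, 0.011, 1.6, -0.25, 1.59, 0.44, 0, 0.087, 0.011, 1.6, -0.27, 1.59, 0.4, 0, 0.087, 0.011, 1.6, -0.28, 1.59, 0.4, 0, 0.087, 0.011, 1.6, 0, 0, 0, 0, 0, 0]
}}

```text
clock: 10.9
tool_pos: [0.4541, 0.0543, 0.1771]
orientation: [179.8, -15.1, 11.5]
force: [-0.9, -0.8, -1.8]
opening: 0.0208
gripper_force: 30.0
```

```bash
cat >> t.py <<'E'
def seat(side,c,x=0,y=0,z=0,t=20,yaw=YAW):
    P,Q=cl(side,x,y,z,yaw); Q=Q*R.from_euler('y',-t,degrees=True); return P-Q.apply(c),Q
def gauge(c,t=20,n=('top','scene')):
    "held gauge handle centre and axis expected from the tool pose, in world"
    x,r,o=pose(); return x+r.apply(c), (r*R.from_euler('y',t,degrees=True)).apply([1,0,0])
E
python3 - <<'E'
from t import *
c=[.0026,0,.0058]
P,Q=seat('L',c,z=.045); plan([(P,Q,4,1.6)])
print(gauge(c)); o=ctrl.get_obs(); print(o['joint_pos'].round(3))
E
```

```text
[-0.198  0.339 -0.095  0.034  0.556  0.451  0.02   0.48   0.082 -0.007
  0.002] [[-0.0, -0.0001, -0.0], [0.0021, 0.0039, -0.0017], [0.0011, 0.002, 0.0015], [0.0113, -0.0039, -0.0041], [-0.0003, 0.0, 0.0001]]
t 10.9 tcp [0.4541 0.0543 0.1771] [179.8 -15.1  11.5] F [-0.9 -0.8 -1.8] open 0.0208 grip 30.0 q [ 37.  -7. -46.  11. -38.  56.]
1.6, 0.48, -0.07, 0.99, 0.001, -0.001, -0.001,
1.6, 0.48, -0.06, 0.99, 0.001, -0.001, -0.001,
1.6, 0.48, -0.06, 0.99, 0.001, -0.001, -0.001,
1.6, 0.48, -0.06, 0.99, 0.001, -0.001, -0.001,
(array([0.45808714, 0.0550993 , 0.1721896 ]), array([0.80137256, 0.16373008, 0.57532119]))
[ 37.225  -7.32  -45.936  10.834 -38.289  56.469]
```

Call:
{"method": "move_arm", "body": {
  "moves": [1.6, 0.48, -0.07, 1, 0, 0, 0, 1.6, 0.48, -0.06, 1, 0, 0, 0, 1.6, 0.48, -0.06, 1, 0, 0, 0, 1.6, 0.48, -0.06, 1, 0, 0, 0, 1.6, 0, 0, 0, 0, 0, 0]
}}

```text
clock: 11.4
tool_pos: [0.4871, 0.0664, 0.1439]
orientation: [179.8, -15.0, 11.6]
force: [-0.9, 0.0, -2.1]
opening: 0.0205
gripper_force: 30.0
```

```bash
python3 - <<'E'
from t import *
c=[.0026,0,.0058]
s,_,m1=snap('scene'); t,_,m2=snap('top')
def proj(P,m):
    T=np.linalg.inv(np.array(m['cam_to_world'])); f=210/np.tan(np.radians(m['vertical_fov'])/2)
    return cv2.projectPoints(np.array(P,float),cv2.Rodrigues(T[:3,:3])[0],T[:3,3],np.array([[f,0,m['cx']],[0,f,m['cy']],[0,0,1]]),np.array(m['D'],float))[0].reshape(-1,2)
g,a=gauge(c); print(g,a)
pts=[g+a*v for v in(-.071,-.037,0,.037,.057)]+[cl('L',x,y,.025)[0] for x in(-47,47) for y in(0,)] if 0 else [g+a*v for v in(-.071,-.037,0,.037,.057)]+[cl('L',x/1000,0,z)[0] for x in(-53,-41,41,53) for z in(.008,.025)]
c_=np.zeros((600,800,3),np.uint8)
for i,(im,m,(u,v)) in enumerate(((s,m1,(240,150)),(t,m2,(245,165)))):
    q=proj(pts,m); w,h=67,100; A=cv2.resize(im[v:v+h,u:u+w],(400,600),interpolation=cv2.INTER_CUBIC)
    for j,(x,y) in enumerate(q): cv2.circle(A,(int((x-u+.5)*400/w),int((y-v+.5)*6)),2,(255,255,0) if j<5 else (0,255,0),-1)
    c_[:,400*i:400*i+400]=A
save('over',c_)
E
```

```text
[-0.198  0.339 -0.095  0.034  0.556  0.451  0.02   0.48   0.082 -0.007
  0.002] [[-0.0, -0.0001, -0.0], [0.0021, 0.0039, -0.0017], [0.0011, 0.002, 0.0015], [0.0113, -0.0039, -0.0041], [-0.0003, 0.0, 0.0001]]
[0.49056732 0.0669855  0.14014365] [0.80105202 0.16522507 0.5753402 ]
```

View pics/over.png

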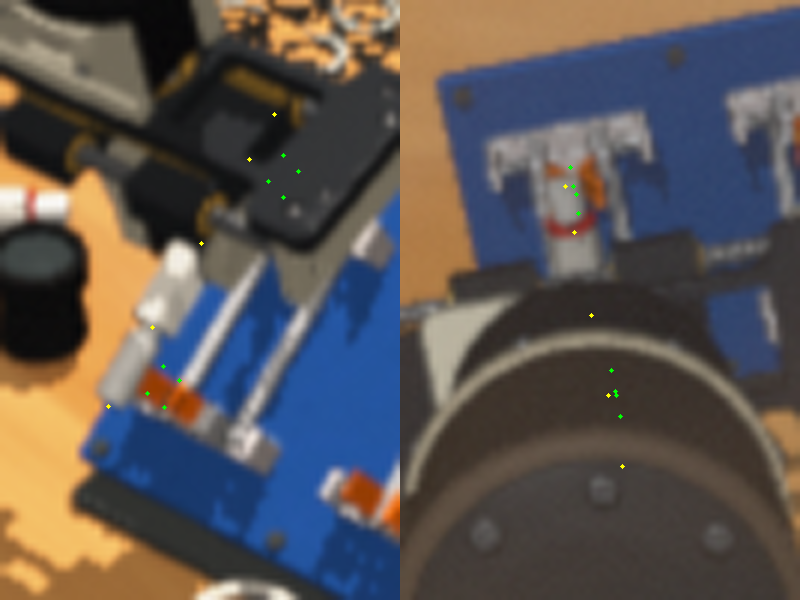

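In the left panel the plain end sits above the front orange tips, with its tip at about (110,393). In the right panel the red ring is at (573,228), close to the predicted (574,232). I'll get the lateral offset with circle fits to the depth clouds.

```bash
python3 - <<'E'
from t import *
Rc=R.from_euler('xyz',[0,-35,YAW],degrees=True); O=np.array([.511,.0685,.102])
g,a=gauge([.0026,0,.0058]); print('expected centre clamp mm',(Rc.inv().apply(g-O)*1e3).round(1),(Rc.inv().apply(a)).round(3))
for n,rg in(('scene',(-.085,-.02)),('top',(.03,.075))):
    p,d,m=load(n); W=cloud(d,m); W[...,2]+=-.002 if n=='top' else .0015
    C=Rc.inv().apply((W.reshape(-1,3)-O)); hsv=cv2.cvtColor(p,cv2.COLOR_RGB2HSV).reshape(-1,3).astype(int)
    for x0 in np.arange(rg[0],rg[1],.006):
        k=(C[:,0]>x0)&(C[:,0]<=x0+.006)&(abs(C[:,1])<.016)&(C[:,2]>.034)&(C[:,2]<.062)&(hsv[:,1]<70)&(hsv[:,2]>70)
        q=C[k]
        if len(q)<8: print(n,round(x0,3),len(q)); continue
        s=least_squares(lambda v:np.hypot(q[:,1]-v[0],q[:,2]-v[1])-.0068,[0,.045],loss='soft_l1',f_scale=.001)
        print(n,round(x0*1e3),len(q),'yz',(s.x*1e3).round(1),'ymin/max',(q[:,1].min()*1e3).round(1),(q[:,1].max()*1e3).round(1),'z',(q[:,2].max()*1e3).round(1))
E
```

```text
[-0.198  0.339 -0.095  0.034  0.556  0.451  0.02   0.48   0.082 -0.007
  0.002] [[-0.0, -0.0001, -0.0], [0.0021, 0.0039, -0.0017], [0.0011, 0.002, 0.0015], [0.0113, -0.0039, -0.0041], [-0.0003, 0.0, 0.0001]]
expected centre clamp mm [ 5.2  2.7 42.9] [ 1.    -0.001  0.002]
scene -0.085 0
scene -0.079 0
scene -0.073 0
scene -0.067 6
scene -61 15 yz [ 3.1 43.2] ymin/max -2.8 7.6 z 52.7
scene -55 12 yz [ 3.8 42.2] ymin/max -2.2 7.1 z 49.9
scene -49 14 yz [ 3.9 42.9] ymin/max -3.3 6.0 z 50.6
scene -43 14 yz [ 3.4 43.6] ymin/max -4.6 7.1 z 52.3
scene -37 11 yz [ 6.4 43.3] ymin/max -2.4 4.9 z 50.6
scene -31 20 yz [ 1.7 45.9] ymin/max -6.9 8.1 z 55.3
scene -25 20 yz [ 2.2 45.6] ymin/max -6.4 7.5 z 53.3
top 30 21 yz [ 3.6 44.9] ymin/max -6.1 13.3 z 53.5
top 36 22 yz [ 2.7 44.1] ymin/max -6.5 13.7 z 52.4
top 0.042 4
top 48 10 yz [ 3.1 41.8] ymin/max -2.1 9.5 z 49.8
top 54 14 yz [ 3.8 42.1] ymin/max -3.0 8.9 z 51.4
top 60 16 yz [ 0.4 42.4] ymin/max -1.7 9.9 z 50.2
top 0.066 0
top 0.072 0
```

Call:
{"method": "move_arm", "body": {
  "moves": [1.6, -0.25, 0.17, 0.09, 0, 0, 0, 1.6, -0.24, 0.17, 0.09, 0, 0, 0, 1.6, 0, 0, 0, 0, 0, 0, 1.6, 0, 0, 0, 0, 0, 0]
}}

```text
clock: 11.9
tool_pos: [0.4831, 0.0621, 0.1433]
orientation: [179.9, -15.3, 11.6]
force: [-0.8, 0.1, -2.0]
opening: 0.0209
gripper_force: 30.0
```

```bash
cat > meas.py <<'E'
from t import *
def meas(side,c,z0=.034,z1=.062,sh=1):
    Rc=R.from_euler('xyz',[0,-35,YAW],degrees=True); O=cl(side)[0]
    g,a=gauge(c); print('expected centre clamp mm',(Rc.inv().apply(g-O)*1e3).round(1),(Rc.inv().apply(a)).round(3))
    o=ctrl.get_obs(); print(o['tool_pos'].round(4),o['orientation'].round(2),o['force'].round(1),o['joint_pos'].round(1))
    for n,rg in(('scene',(-.058,-.042)),('top',(.044,.058))):
        p,d,m=snap(n); W=cloud(d,m); W[...,2]+=-.002 if n=='top' else .0015
        C=Rc.inv().apply((W.reshape(-1,3)-O)); hsv=cv2.cvtColor(p,cv2.COLOR_RGB2HSV).reshape(-1,3).astype(int)
        k=(C[:,0]>rg[0])&(C[:,0]<=rg[1])&(abs(C[:,1])<.016)&(C[:,2]>z0)&(C[:,2]<z1)&(hsv[:,1]<70)&(hsv[:,2]>70)
        q=C[k]
        if len(q)<8: print(n,len(q)); continue
        s=least_squares(lambda v:np.hypot(q[:,1]-v[0],q[:,2]-v[1])-.0068,[0,(z0+z1)/2],loss='soft_l1',f_scale=.001)
        print(n,len(q),'yz',(s.x*1e3).round(1))
        k=(abs(C[:,1])<.012)&(C[:,2]>z0)&(C[:,2]<z1)&(hsv[:,1]<70)&(hsv[:,2]>90); print('x ends',(np.percentile(C[k,0],[1,99])*1e3).round(1))
E
python3 -c "
from meas import *
meas('L',[.0026,0,.0058])"
```

```text
[-0.198  0.339 -0.095  0.034  0.556  0.451  0.02   0.48   0.082 -0.007
  0.002] [[-0.0, -0.0001, -0.0], [0.0021, 0.0039, -0.0017], [0.0011, 0.002, 0.0015], [0.0113, -0.0039, -0.0041], [-0.0003, 0.0, 0.0001]]
expected centre clamp mm [ 0.7 -0.6 43.9] [ 1.    -0.001  0.005]
[0.4831 0.0621 0.1433] [179.87 -15.29  11.57] [-0.8  0.1 -2. ] [ 35.2  -1.3 -46.4  11.9 -31.5  57. ]
scene 37 yz [-0.1 44.3]
x ends [-66.8  -6.2]
top 38 yz [ 0.  43.5]
x ends [24.1 58.8]
```

Call:
{"method": "move_arm", "body": {
  "moves": [1.6, 0.15, 0, 0.5, 0, 0, 0, 1.6, 0.17, 0, 0.5, 0, 0, 0, 1.6, 0.17, 0, 0.5, 0, 0, 0, 1.6, 0, 0, 0, 0, 0, 0]
}}

```text
clock: 12.4
tool_pos: [0.4916, 0.0637, 0.1287]
orientation: [179.8, -15.2, 11.6]
force: [-0.2, 0.1, -2.1]
opening: 0.0207
gripper_force: 30.0
```

```bash
python3 -c "
from meas import *
meas('L',[.0026,0,.0058],.02,.05)"|tail -6
```

```text
expected centre clamp mm [-0.5 -0.8 27. ] [ 1.    -0.001  0.003]
[0.4916 0.0637 0.1287] [179.81 -15.16  11.57] [-0.2  0.1 -2.1] [ 34.5   0.9 -46.7  12.5 -29.   56.8]
scene 42 yz [ 0.1 28.5]
x ends [-68.3  -7.2]
top 37 yz [ 1.  36.9]
x ends [22.  57.4]
```

Call:
{"method": "move_arm", "body": {
  "moves": [1.6, 0.14, 0, 0.38, 0, 0, 0, 1.6, 0.14, 0, 0.38, 0, 0, 0, 1.6, 0, 0, 0, 0, 0, 0]
}}

```text
clock: 12.8
tool_pos: [0.4965, 0.0648, 0.1229]
orientation: [179.8, -15.2, 11.6]
force: [0.5, 0.2, -0.4]
opening: 0.0206
gripper_force: 30.0
```

Call:
{"method": "move_arm", "body": {
  "moves": [1.6, 0.1, 0, 0.28, 0, 0, 0, 1.6, 0, 0, 0, 0, 0, 0]
}}

```text
clock: 13.0
tool_pos: [0.498, 0.0652, 0.1206]
orientation: [179.8, -15.2, 11.6]
force: [-0.3, -0.9, -1.5]
opening: 0.0207
gripper_force: 30.0
```

Call:
{"method": "move_arm", "body": {
  "moves": [1.6, 0.1, 0, 0.28, 0, 0, 0, 1.6, 0.1, 0, 0.28, 0, 0, 0, 1.6, 0, 0, 0, 0, 0, 0]
}}

```text
clock: 13.3
tool_pos: [0.5015, 0.0659, 0.1155]
orientation: [179.9, -15.2, 11.6]
force: [-0.1, 0.1, -1.3]
opening: 0.0204
gripper_force: 30.0
```

```bash
python3 -c "
from meas import *
meas('L',[.0026,0,.0058],.0,.03)"|tail -6
```

```text
expected centre clamp mm [ 0.2 -0.6 10.4] [ 1.    -0.001  0.004]
[0.5015 0.0659 0.1155] [179.85 -15.24  11.58] [-0.1  0.1 -1.3] [ 33.8   3.  -47.   13.2 -26.5  56.6]
scene 34 yz [ 1.5 10.9]
x ends [-67.9  -6.6]
top 39 yz [1.  9.4]
x ends [24.  58.1]
```

Call:
{"method": "move_arm", "body": {
  "moves": [1.6, 0.1, 0, 0.28, 0, 0, 0, 1.6, 0, 0, 0, 0, 0, 0]
}}

```text
clock: 13.6
tool_pos: [0.5031, 0.0662, 0.1132]
orientation: [179.9, -15.2, 11.6]
force: [0.2, 0.0, -2.5]
opening: 0.0206
gripper_force: 30.0
```

Call:
{"method": "move_arm", "body": {
  "moves": [1.6, 0.1, 0, 0.28, 0, 0, 0, 1.6, 0, 0, 0, 0, 0, 0]
}}

```text
clock: 13.8
tool_pos: [0.5048, 0.0666, 0.1106]
orientation: [179.9, -15.2, 11.6]
force: [2.4, -0.0, -6.7]
opening: 0.0207
gripper_force: 30.0
```

```bash
python3 -c "
from meas import *
meas('L',[.0026,0,.0058],-.005,.02)
p,_,_=load('scene'); t,_,_=load('top')
save('press',np.hstack([cv2.resize(p[150:250,240:307],(400,600),interpolation=2),cv2.resize(t[165:265,245:312],(400,600),interpolation=2)]))"|tail -6
```

```text
expected centre clamp mm [ 0.2 -0.6  4.4] [ 1.    -0.001  0.004]
[0.5048 0.0666 0.1106] [179.85 -15.24  11.58] [ 2.4 -0.  -6.7] [ 33.6   3.8 -47.   13.5 -25.6  56.5]
scene 36 yz [-0.1  4.8]
x ends [-67.4  -6.6]
top 36 yz [-0.4  3.6]
x ends [25.3 58.5]
```

View pics/press.png

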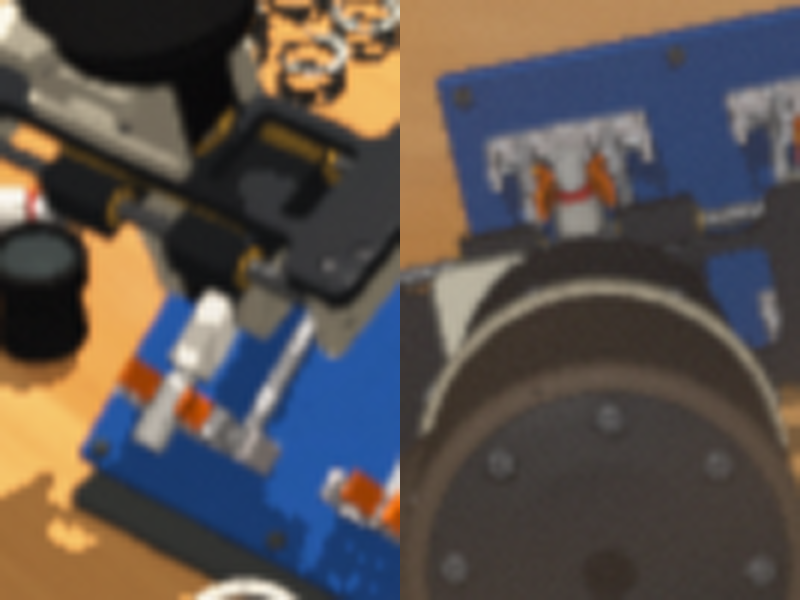

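Both views show the thin ends between the spread orange jaws, centred. The force now points into the slope, so the jaws are pulling the gauge in. I'll press on until it is home.

Call:
{"method": "move_arm", "body": {
  "moves": [1.6, 0.07, 0, 0.19, 0, 0, 0, 1.6, 0.07, 0, 0.19, 0, 0, 0, 1.6, 0, 0, 0, 0, 0, 0]
}}

```text
clock: 14.2
tool_pos: [0.507, 0.0669, 0.1074]
orientation: [179.8, -15.2, 11.6]
force: [4.0, 0.3, -7.3]
opening: 0.0206
gripper_force: 30.0
```

Call:
{"method": "move_arm", "body": {
  "moves": [1.6, 0.04, 0, 0.1, 0, 0, 0, 1.6, 0, 0, 0, 0, 0, 0]
}}

```text
clock: 14.4
tool_pos: [0.5073, 0.0669, 0.1068]
orientation: [179.8, -15.2, 11.6]
force: [-2.4, 0.7, 0.0]
opening: 0.0202
gripper_force: 30.0
```

Call:
{"method": "move_arm", "body": {
  "moves": [1.6, 0.04, 0, 0.1, 0, 0, 0, 1.6, 0.02, 0, 0.05, 0, 0, 0, 1.6, 0, 0, 0, 0, 0, 0]
}}

```text
clock: 14.7
tool_pos: [0.5076, 0.0669, 0.1066]
orientation: [179.8, -15.2, 11.6]
force: [-21.4, 2.3, 23.9]
opening: 0.0205
gripper_force: 30.0
```

```bash
python3 -c "
from meas import *
meas('L',[.0026,0,.0058],-.008,.015)
for n in('scene','top'):
    p,d,m=load(n); W=cloud(d,m); W[...,2]+=-.002 if n=='top' else .0015
    C=R.from_euler('xyz',[0,-35,YAW],degrees=True).inv().apply(W.reshape(-1,3)-cl('L')[0])*1e3; hsv=cv2.cvtColor(p,cv2.COLOR_RGB2HSV).reshape(-1,3).astype(int)
    og=(hsv[:,0]<14)&(hsv[:,1]>130)&(hsv[:,2]>70)&(abs(C[:,1])<25)&(C[:,2]>0)
    for s in(-1,1):
        k=og&(abs(C[:,0]-47*s)<15)
        for z in (8,20):
            y=C[k&(abs(C[:,2]-z)<6),1]; print(n,s,z,'+y tip',y[y>0].min().round(1) if (y>0).any() else '','-y tip',y[y<0].max().round(1) if (y<0).any() else '')
"|tail -14
```

```text
expected centre clamp mm [ 0.1 -0.9 -0.5] [ 1.    -0.001  0.004]
[0.5076 0.0669 0.1066] [179.84 -15.24  11.57] [-21.4   2.3  23.9] [ 33.4   4.5 -47.1  13.8 -24.9  56.3]
scene 27 yz [-3.   0.9]
x ends [-68.3  -6.8]
top 42 yz [-0.1 -1.9]
x ends [25.8 58.3]
scene -1 8 +y tip 0.3 -y tip -6.8
scene -1 20 +y tip 5.8 -y tip -9.4
scene 1 8 +y tip  -y tip 
scene 1 20 +y tip  -y tip 
top -1 8 +y tip  -y tip 
top -1 20 +y tip  -y tip 
top 1 8 +y tip 2.3 -y tip -0.4
top 1 20 +y tip 5.8 -y tip -7.1
```

B is home: the reaction is about 30 N, its z is about 0 and the jaws are closed. I'll ease off, open the fingers a little and withdraw square to the slope.

Call:
{"method": "move_arm", "body": {
  "moves": [1.6, -0.04, 0, -0.11, 0, 0, 0, 1.6, 0, 0, 0, 0, 0, 0, 3.1, 0, 0, 0, 0, 0, 0, 3.1, 0, 0, 0, 0, 0, 0, 3.1, 0, 0, 0, 0, 0, 0]
}}

```text
clock: 15.3
tool_pos: [0.5082, 0.0673, 0.1066]
orientation: [179.9, -15.3, 11.6]
force: [0.5, 1.3, 0.1]
opening: 0.0304
gripper_force: 0.0
```

Call:
{"method": "move_arm", "body": {
  "moves": [3.1, -0.14, 0, -0.38, 0, 0, 0, 3.1, -0.34, 0, -0.94, 0, 0, 0, 3.1, -0.51, 0, -1.41, 0, 0, 0, 3.1, -0.68, 0, -1.88, 0, 0, 0, 3.1, -0.68, 0, -1.88, 0, 0, 0, 3.1, -0.34, 0, -1.5, 0, -0.05, 0, 3.1, 0, 0, -1, 0, -0.08, 0]
}}

```text
clock: 16.0
tool_pos: [0.4575, 0.0573, 0.1882]
orientation: [180.0, -7.8, 11.6]
force: [1.0, 0.1, -1.1]
opening: 0.031
gripper_force: 0.0
```

```bash
python3 - <<'E' | tail -24
from t import *
T=lambda yaw,t=20: down(yaw)*R.from_euler('y',-t,degrees=True)
# hover above A, back along the tilted tool axis
g=np.array([.5195,.279,.010]); Q=T(-39.3)
plan([([.46,.16,.22],T(0,5),6,5.0),(g-Q.apply([0,0,.12]),Q,7,5.0)])
p,d,m=snap('top'); s,_,_=snap('scene')
save('after1',np.hstack([cv2.resize(s[150:250,240:307],(400,600),interpolation=2),cv2.resize(p[165:265,245:312],(400,600),interpolation=2)]))
E
```

```text
[-0.198  0.339 -0.095  0.034  0.556  0.451  0.02   0.48   0.082 -0.007
  0.002] [[-0.0, -0.0001, -0.0], [0.0021, 0.0039, -0.0017], [0.0011, 0.002, 0.0015], [0.0113, -0.0039, -0.0041], [-0.0003, 0.0, 0.0001]]
t 16.0 tcp [0.4575 0.0573 0.1882] [180.   -7.8  11.6] F [ 1.   0.1 -1.1] open 0.031 grip 0.0 q [ 34.  -3. -36.   4. -49.  65.]
5.0, 0.45, -1.67, -0.47, -0.001, -0.037, 0.034,
5.0, 0.38, -1.68, -0.49, -0.001, -0.037, 0.034,
5.0, 0.3, -1.69, -0.5, -0.001, -0.037, 0.034,
5.0, 0.23, -1.7, -0.52, -0.001, -0.037, 0.034,
5.0, 0.15, -1.71, -0.52, -0.001, -0.037, 0.034,
5.0, 0.07, -1.71, -0.53, -0.001, -0.037, 0.034,
5.0, 1.42, -1.33, 1.27, 0.021, -0.036, 0.096,
5.0, 1.33, -1.43, 1.25, 0.021, -0.036, 0.096,
5.0, 1.23, -1.53, 1.24, 0.021, -0.036, 0.096,
5.0, 1.13, -1.62, 1.23, 0.021, -0.036, 0.096,
5.0, 1.01, -1.69, 1.22, 0.021, -0.036, 0.096,
5.0, 0.89, -1.76, 1.23, 0.021, -0.036, 0.096,
5.0, 0.76, -1.81, 1.23, 0.021, -0.036, 0.096,
```

View pics/after1.png

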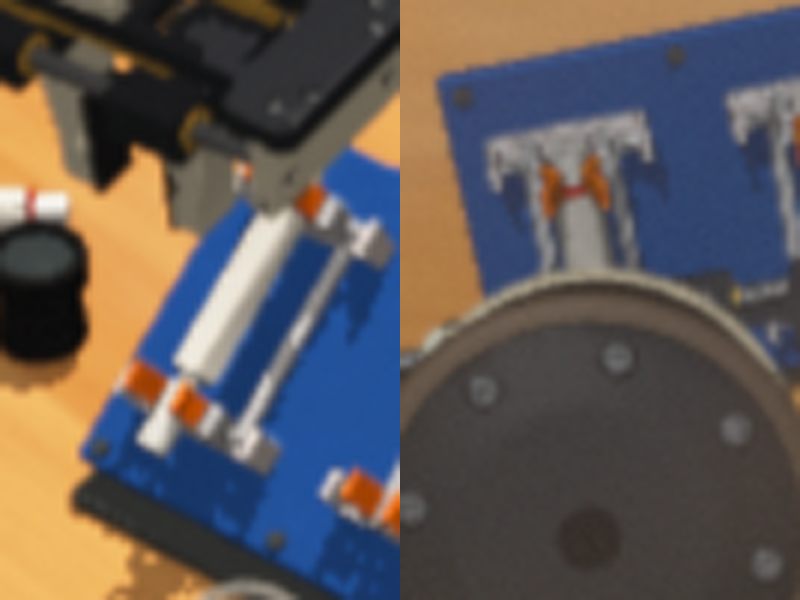

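B is seated: in both views the orange jaws have closed over its ends at (165,390) and (575,190). Next I'll re-measure A.

```bash
python3 - <<'E'
from h import *
for n in('scene','top'):
    p,d,m=load(n); W=cloud(d,m); W[...,2]+=-.002 if n=='top' else .0015
    hsv=cv2.cvtColor(p,cv2.COLOR_RGB2HSV).astype(int)
    k=(hsv[...,1]<60)&(hsv[...,2]>90)&(abs(W[...,0]-.513)<.07)&(abs(W[...,1]-.283)<.065)&(W[...,2]>.005)&(W[...,2]<.024)&(np.hypot(W[...,0]-.513,W[...,1]-.392)>.045)&(np.hypot(W[...,0]-.5065,W[...,1]-.191)>.03)
    P=W[k][:,:2]
    for _ in range(6):
        mu=P.mean(0); u=np.linalg.svd(P-mu)[2][0]; u*=np.sign(u[0]); r=(P-mu)@[-u[1],u[0]]; P=P[abs(r)<.0125]
    t=(P-mu)@u; e=np.percentile(t,[.7,99.3]); mid=mu+u*e.mean()
    red=k*0+((hsv[...,0]<8)|(hsv[...,0]>170))&(hsv[...,1]>90)&(np.linalg.norm(W[...,:2]-(mid+u*.047),axis=2)<.02)
    print(n,len(P),'yaw',np.degrees(np.arctan2(u[1],u[0])).round(1),'len',np.ptp(e).round(4),'mid',mid.round(4),'grip',(mid+.007*u).round(4),'red at',((np.nanmedian(W[red==1],0)[:2]-mid)@u).round(4), 's-range',np.percentile(r,[2,98]).round(4))
E
```

```text
scene 235 yaw -39.1 len 0.1217 mid [0.513  0.2817] grip [0.5184 0.2773] red at 0.0475 s-range [-0.0073  0.0097]
top 270 yaw -39.1 len 0.123 mid [0.5152 0.285 ] grip [0.5207 0.2806] red at 0.0469 s-range [-0.0079  0.0098]
```

Call:
{"method": "move_arm", "body": {
  "moves": [5, 0.45, -1.67, -0.5, 0, -0.037, 0.034, 5, 0.38, -1.68, -0.5, 0, -0.037, 0.034, 5, 0.3, -1.69, -0.5, 0, -0.037, 0.034, 5, 0.23, -1.7, -0.5, 0, -0.037, 0.034, 5, 0.15, -1.71, -0.5, 0, -0.037, 0.034, 5, 0.07, -1.71, -0.5, 0, -0.037, 0.034]
}}

```text
clock: 16.7
tool_pos: [0.4616, 0.1604, 0.2174]
orientation: [-179.9, 5.0, -0.2]
force: [0.0, -0.7, -0.8]
opening: 0.0501
gripper_force: 0.0
```

Call:
{"method": "move_arm", "body": {
  "moves": [5, 1.42, -1.33, 1.25, 0.021, -0.036, 0.096, 5, 1.33, -1.43, 1.25, 0.021, -0.036, 0.096, 5, 1.23, -1.53, 1.25, 0.021, -0.036, 0.096, 5, 1.13, -1.62, 1.25, 0.021, -0.036, 0.096, 5, 1.01, -1.69, 1.22, 0.021, -0.036, 0.096, 5, 0.89, -1.76, 1.23, 0.021, -0.036, 0.096, 5, 0.76, -1.81, 1.23, 0.021, -0.036, 0.096, 5, 0, 0, 0, 0, 0, 0]
}}

```text
clock: 17.5
tool_pos: [0.5532, 0.2525, 0.1169]
orientation: [179.7, 20.2, -39.8]
force: [-1.1, -1.0, -0.1]
opening: 0.05
gripper_force: 0.0
```

```bash
python3 - <<'E' | tail -7
from t import *
g=np.array([.5195,.279,.010]); Q=down(-39.2)*R.from_euler('y',-20,degrees=True)
plan([(g-Q.apply([0,0,.03]),Q,4,5.0),(g-Q.apply([0,0,.0055]),Q,2,5.0)])
E
```

```text
t 17.5 tcp [0.5532 0.2525 0.1169] [179.7  20.2 -39.8] F [-1.1 -1.  -0.1] open 0.05 grip 0.0 q [ 30.  27.  -1. -20. -71.  28.]
5.0, -0.09, 0.02, 2.13, 0.0, 0.001, -0.003,
5.0, -0.09, 0.02, 2.13, 0.0, 0.001, -0.003,
5.0, -0.09, 0.02, 2.13, 0.0, 0.001, -0.003,
5.0, -0.09, 0.02, 2.13, 0.0, 0.001, -0.003,
5.0, 0.0, -0.0, 1.22, 0.0, 0.0, 0.0,
5.0, 0.0, -0.0, 1.22, 0.0, 0.0, 0.0,
```

Call:
{"method": "move_arm", "body": {
  "moves": [5, -0.09, 0.02, 2.1, 0, 0.001, -0.003, 5, -0.09, 0.02, 2.1, 0, 0.001, -0.003, 5, -0.09, 0.02, 2.1, 0, 0.001, -0.003, 5, -0.09, 0.02, 2.1, 0, 0.001, -0.003, 5, 0, 0, 0, 0, 0, 0]
}}

```text
clock: 18.0
tool_pos: [0.5252, 0.272, 0.0407]
orientation: [-180.0, 19.9, -38.7]
force: [0.2, -0.9, 0.0]
opening: 0.0501
gripper_force: 0.0
```

```bash
python3 - <<'E' | tail -3
from t import *
g=np.array([.5195,.279,.010]); Q=down(-39.2)*R.from_euler('y',-20,degrees=True)
plan([(g-Q.apply([0,0,.0055]),Q,3,5.0)])
E
```

```text
5.0, 0.07, -0.06, 0.88, 0.001, -0.001, 0.003,
5.0, 0.07, -0.06, 0.88, 0.001, -0.001, 0.003,
5.0, 0.07, -0.06, 0.88, 0.001, -0.001, 0.003,
```

Call:
{"method": "move_arm", "body": {
  "moves": [5, 0.07, -0.06, 0.9, 0, 0, 0.003, 5, 0.07, -0.06, 0.9, 0, 0, 0.003, 5, 0.07, -0.06, 0.8, 0, 0, 0.003, 5, 0, 0, 0, 0, 0, 0]
}}

```text
clock: 18.4
tool_pos: [0.5235, 0.2784, 0.0166]
orientation: [180.0, 19.9, -39.3]
force: [0.5, -1.0, -0.3]
opening: 0.0498
gripper_force: 0.0
```

Call:
{"method": "move_arm", "body": {
  "moves": [1.6, 0, 0, 0, 0, 0, 0, 1.6, 0, 0, 0, 0, 0, 0, 1.6, 0, 0, 0, 0, 0, 0, 1.6, 0, 0, 0, 0, 0, 0, 1.6, 0, 0, 0, 0, 0, 0]
}}

```text
clock: 18.9
tool_pos: [0.5243, 0.2787, 0.0179]
orientation: [-179.9, 19.8, -39.2]
force: [-0.2, -0.9, 1.2]
opening: 0.0207
gripper_force: 30.0
```

```bash
python3 - <<'E' | tail -24
from t import *
x,r,o=pose(); g=np.array([.5195,.279,.010]); c=r.inv().apply(g-x); print('c',c.round(4))
T=lambda yaw,t=20: down(yaw)*R.from_euler('y',-t,degrees=True)
plan([([x[0],x[1],.11],T(-39,20),4,1.6),([.50,.18,.23],T(-25,20),5,1.6)])
E
```

```text
[-0.198  0.339 -0.095  0.034  0.556  0.451  0.02   0.48   0.082 -0.007
  0.002] [[-0.0, -0.0001, -0.0], [0.0021, 0.0039, -0.0017], [0.0011, 0.002, 0.0015], [0.0113, -0.0039, -0.0041], [-0.0003, 0.0, 0.0001]]
c [-0.001   0.0028  0.0087]
t 18.9 tcp [0.5243 0.2787 0.0179] [-179.9   19.8  -39.2] F [-0.2 -0.9  1.2] open 0.0207 grip 30.0 q [ 34.  31.  -8. -22. -59.  30.]
1.6, -0.78, -0.0, -2.17, -0.001, -0.001, -0.001,
1.6, -0.78, -0.0, -2.17, -0.001, -0.001, -0.001,
1.6, -0.78, -0.0, -2.17, -0.001, -0.001, -0.001,
1.6, -0.79, -0.0, -2.16, -0.001, -0.001, -0.001,
1.6, -0.01, 1.84, -2.55, -0.017, 0.0, -0.046,
1.6, -0.09, 1.88, -2.52, -0.017, 0.0, -0.046,
1.6, -0.18, 1.92, -2.49, -0.017, 0.0, -0.046,
1.6, -0.27, 1.95, -2.46, -0.017, 0.0, -0.046,
1.6, -0.36, 1.97, -2.42, -0.017, 0.0, -0.046,
```

Call:
{"method": "move_arm", "body": {
  "moves": [3.5, 0, 0, 0, 0, 0, 0, 3.5, 0, 0, 0, 0, 0, 0, 3.5, 0.12, 0, 0.34, 0, 0, 0, 3.5, 0, 0, 0, 0, 0, 0, 1.6, 0, 0, 0, 0, 0, 0, 1.6, 0, 0, 0, 0, 0, 0, 1.6, 0, 0, 0, 0, 0, 0, 1.6, 0, 0, 0, 0, 0, 0]
}}

```text
clock: 19.7
tool_pos: [0.5241, 0.2787, 0.014]
orientation: [-179.9, 19.8, -39.2]
force: [0.3, 0.3, -1.3]
opening: 0.0206
gripper_force: 30.0
```

Call:
{"method": "move_arm", "body": {
  "moves": [1.6, -0.2, 0, -0.6, 0, 0, 0, 1.6, -0.6, 0, -1.7, 0, 0, 0, 1.6, -1, 0, -2.8, 0, 0, 0, 1.6, -1.3, 0, -3.5, 0, 0, 0]
}}

```text
clock: 20.1
tool_pos: [0.5234, 0.278, 0.1065]
orientation: [180.0, 19.9, -39.3]
force: [0.2, 0.8, -1.7]
opening: 0.0206
gripper_force: 30.0
```

Call:
{"method": "move_arm", "body": {
  "moves": [1.6, 0, 1.84, -2.55, -0.017, 0, -0.046, 1.6, -0.09, 1.88, -2.52, -0.017, 0, -0.046, 1.6, -0.18, 1.92, -2.49, -0.017, 0, -0.046, 1.6, -0.27, 1.95, -2.46, -0.017, 0, -0.046, 1.6, -0.36, 1.97, -2.42, -0.017, 0, -0.046]
}}

```text
clock: 20.6
tool_pos: [0.4987, 0.1789, 0.2282]
orientation: [-180.0, 19.7, -25.1]
force: [1.1, -0.3, -1.8]
opening: 0.0201
gripper_force: 30.0
```

```bash
python3 - <<'E' | tail -24
from t import *
c=[-.001,0,.0056]
P,Q=seat('R',c,z=.075)
q,cc=ik(P,Q,k); print(P,q.round(0),cc)
plan([([.47,.06,.24],down(0),6,1.6),(P,Q,6,1.6)])
E
```

```text
[-0.198  0.339 -0.095  0.034  0.556  0.451  0.02   0.48   0.082 -0.007
  0.002] [[-0.0, -0.0001, -0.0], [0.0021, 0.0039, -0.0017], [0.0011, 0.002, 0.0015], [0.0113, -0.0039, -0.0041], [-0.0003, 0.0, 0.0001]]
[ 0.48840215 -0.03832159  0.16910441] [ 21.  -4. -46.   4. -34.  78.] 1.0766883134906942e-27
t 20.6 tcp [0.4987 0.1789 0.2282] [-180.    19.7  -25.1] F [ 1.1 -0.3 -1.8] open 0.0201 grip 30.0 q [ 29.  17.  -2. -16. -84.  40.]
1.6, 0.32, 2.0, -0.32, -0.013, 0.056, -0.072,
1.6, 0.19, 2.02, -0.28, -0.013, 0.056, -0.072,
1.6, 0.06, 2.03, -0.25, -0.013, 0.056, -0.072,
1.6, -0.08, 2.03, -0.23, -0.013, 0.056, -0.072,
1.6, -0.21, 2.03, -0.21, -0.013, 0.056, -0.072,
1.6, -0.34, 2.01, -0.2, -0.013, 0.056, -0.072,
1.6, 0.31, 1.64, 1.18, 0.004, 0.043, -0.034,
1.6, 0.2, 1.65, 1.19, 0.004, 0.043, -0.034,
1.6, 0.09, 1.66, 1.18, 0.004, 0.043, -0.034,
1.6, -0.02, 1.67, 1.18, 0.004, 0.043, -0.034,
1.6, -0.12, 1.67, 1.17, 0.004, 0.043, -0.034,
1.6, -0.23, 1.67, 1.15, 0.004, 0.043, -0.034,
```

Call:
{"method": "move_arm", "body": {
  "moves": [1.6, 0.32, 2, -0.32, -0.013, 0.056, -0.072, 1.6, 0.19, 2.02, -0.28, -0.013, 0.056, -0.072, 1.6, 0.06, 2.03, -0.25, -0.013, 0.056, -0.072, 1.6, -0.08, 2.03, -0.23, -0.013, 0.056, -0.072, 1.6, -0.21, 2.03, -0.21, -0.013, 0.056, -0.072, 1.6, -0.34, 2, -0.2, -0.013, 0.056, -0.072]
}}

```text
clock: 21.2
tool_pos: [0.4699, 0.0604, 0.2391]
orientation: [179.9, 0.1, -0.0]
force: [-0.7, -0.3, -1.6]
opening: 0.0206
gripper_force: 30.0
```

Call:
{"method": "move_arm", "body": {
  "moves": [1.6, 0.31, 1.64, 1.18, 0.004, 0.043, -0.034, 1.6, 0.2, 1.65, 1.18, 0.004, 0.043, -0.034, 1.6, 0.09, 1.66, 1.18, 0.004, 0.043, -0.034, 1.6, -0.02, 1.67, 1.18, 0.004, 0.043, -0.034, 1.6, -0.12, 1.67, 1.17, 0.004, 0.043, -0.034, 1.6, -0.23, 1.67, 1.15, 0.004, 0.043, -0.034, 1.6, 0, 0, 0, 0, 0, 0]
}}

```text
clock: 21.9
tool_pos: [0.4855, -0.0393, 0.1662]
orientation: [179.8, -14.5, 11.5]
force: [-0.9, -0.1, -1.8]
opening: 0.0206
gripper_force: 30.0
```

```bash
python3 - <<'E' | tail -24
from meas import *
c=[-.0022,0,.0051]
P,Q=seat('R',c,z=.044)
plan([(P,Q,4,1.6)])
E
```

```text
[-0.198  0.339 -0.095  0.034  0.556  0.451  0.02   0.48   0.082 -0.007
  0.002] [[-0.0, -0.0001, -0.0], [0.0021, 0.0039, -0.0017], [0.0011, 0.002, 0.0015], [0.0113, -0.0039, -0.0041], [-0.0003, 0.0, 0.0001]]
t 21.9 tcp [ 0.4855 -0.0393  0.1662] [179.8 -14.5  11.5] F [-0.9 -0.1 -1.8] open 0.0206 grip 30.0 q [ 21.  -2. -40.   4. -38.  78.]
1.6, 0.39, -0.01, 0.69, 0.001, 0.002, -0.001,
1.6, 0.39, -0.01, 0.69, 0.001, 0.002, -0.001,
1.6, 0.39, -0.01, 0.69, 0.001, 0.002, -0.001,
1.6, 0.39, -0.01, 0.69, 0.001, 0.002, -0.001,
```

Call:
{"method": "move_arm", "body": {
  "moves": [1.6, 0.39, 0, 0.7, 0.001, 0.002, 0, 1.6, 0.39, 0, 0.7, 0.001, 0.002, 0, 1.6, 0.39, 0, 0.7, 0.001, 0.002, 0, 1.6, 0.39, 0, 0.7, 0.001, 0.002, 0, 1.6, 0, 0, 0, 0, 0, 0]
}}

```text
clock: 22.4
tool_pos: [0.5099, -0.0326, 0.1425]
orientation: [-180.0, -14.9, 11.6]
force: [-0.0, -0.8, -2.0]
opening: 0.0207
gripper_force: 30.0
```

```bash
python3 - <<'E' | tail -6
from meas import *
meas('R',[-.0022,0,.0051])
E
```

```text
expected centre clamp mm [ 2.   1.3 41.4] [ 1.    -0.001 -0.002]
[ 0.5099 -0.0326  0.1425] [-179.98  -14.86   11.62] [-0.  -0.8 -2. ] [ 20.    1.9 -40.    3.9 -33.5  78.7]
scene 42 yz [-0.4 52.7]
x ends [-160.2    0.7]
top 27 yz [ 1.4 41.6]
x ends [30.  59.4]
```

```bash
python3 - <<'E'
from meas import *
import contextlib,io
Rc=R.from_euler('xyz',[0,-35,YAW],degrees=True); O=cl('R')[0]
for n in('scene','top'):
    p,d,m=load(n); W=cloud(d,m); W[...,2]+=-.002 if n=='top' else .0015
    C=Rc.inv().apply((W.reshape(-1,3)-O)); hsv=cv2.cvtColor(p,cv2.COLOR_RGB2HSV).reshape(-1,3).astype(int)
    for x0 in np.arange(-.075,.07,.006):
        k=(C[:,0]>x0)&(C[:,0]<=x0+.006)&(abs(C[:,1])<.016)&(C[:,2]>.03)&(C[:,2]<.054)&(hsv[:,1]<70)&(hsv[:,2]>70); q=C[k]
        if len(q)<8: continue
        s=least_squares(lambda v:np.hypot(q[:,1]-v[0],q[:,2]-v[1])-.0068,[0,.042],loss='soft_l1',f_scale=.001)
        print(n,round(x0*1e3),len(q),'yz',(s.x*1e3).round(1),'y',(np.percentile(q[:,1],[5,95])*1e3).round(1),'z',(q[:,2].max()*1e3).round(1))
p,_,_=load('scene'); t,_,_=load('top')
save('overR',np.hstack([cv2.resize(p[160:260,280:347],(400,600),interpolation=2),cv2.resize(t[155:255,285:352],(400,600),interpolation=2)]))
E
```

```text
[-0.198  0.339 -0.095  0.034  0.556  0.451  0.02   0.48   0.082 -0.007
  0.002] [[-0.0, -0.0001, -0.0], [0.0021, 0.0039, -0.0017], [0.0011, 0.002, 0.0015], [0.0113, -0.0039, -0.0041], [-0.0003, 0.0, 0.0001]]
scene -69 11 yz [ 2.3 42.9] y [-4.2  5.5] z 50.8
scene -63 17 yz [ 1.8 43.7] y [-4.5  5.8] z 52.5
scene -57 16 yz [ 3.1 41.7] y [-3.8  5.9] z 52.4
scene -51 15 yz [ 2.5 41.8] y [-4.4  6.8] z 50.5
scene -45 16 yz [ 2.4 41.4] y [-4.2  5.4] z 50.3
scene -39 14 yz [ 3.7 41.1] y [-5.4  5.3] z 53.0
scene -33 20 yz [ 0.1 44.4] y [-7.4  6.4] z 53.3
scene -27 21 yz [ 1.5 44.4] y [-7.9  8.3] z 52.5
scene -21 26 yz [ 0.4 45.4] y [-8.   7.7] z 52.7
scene -15 22 yz [ 0.5 45.7] y [-7.6  6.7] z 53.1
scene -9 27 yz [ 0.8 44.7] y [-13.1  12. ] z 53.0
scene -3 14 yz [ 3.  44.5] y [-5.2 10.3] z 51.4
top 33 21 yz [ 1.3 44.9] y [-6.  10.2] z 52.0
top 45 13 yz [ 1.6 41.1] y [-3.2  7.8] z 50.4
top 51 10 yz [ 1.3 41.5] y [-2.7  6.7] z 50.3
top 57 15 yz [-0.6 43.2] y [-2.2  6.9] z 49.7
```

View pics/overR.png

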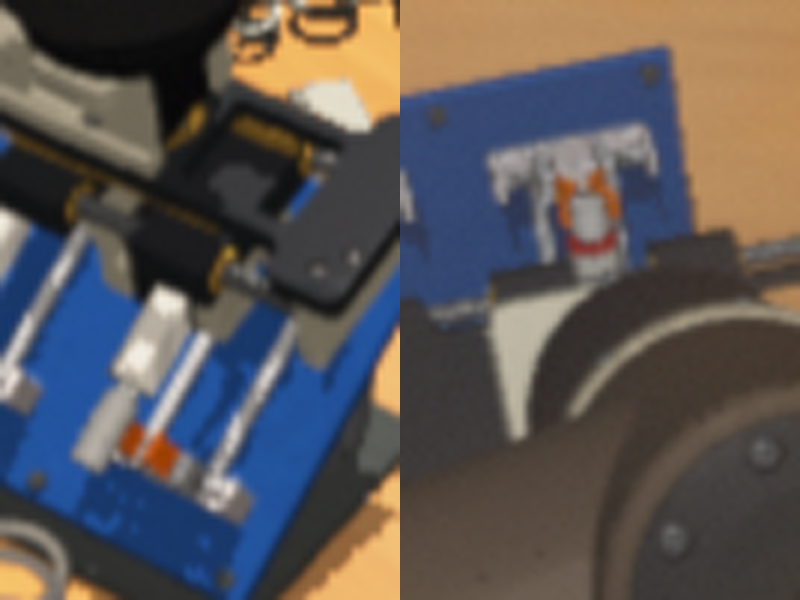

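The gauge sits above the right clamp, its plain end over the front tips in the left panel and its red end over the rear tips at (595,210) in the right panel. It needs to go 2 mm towards −y and about 1.8 mm down the slope.

Call:
{"method": "move_arm", "body": {
  "moves": [1.6, -0.09, 0.1, 0.03, 0, 0, 0, 1.6, -0.08, 0.1, 0.03, 0, 0, 0, 1.6, 0.15, 0, 0.42, 0, 0, 0, 1.6, 0.15, 0, 0.42, 0, 0, 0, 1.6, 0.15, 0, 0.42, 0, 0, 0, 1.6, 0, 0, 0, 0, 0, 0]
}}

```text
clock: 23.1
tool_pos: [0.5159, -0.0336, 0.1309]
orientation: [-180.0, -14.9, 11.6]
force: [-0.4, 1.1, -0.9]
opening: 0.0206
gripper_force: 30.0
```

```bash
python3 - <<'E' | tail -6
from meas import *
meas('R',[-.0022,0,.0051],.018,.04)
E
```

```text
expected centre clamp mm [-0.  -1.  28.6] [ 1.    -0.002 -0.002]
[ 0.5159 -0.0336  0.1309] [-179.98  -14.91   11.6 ] [-0.4  1.1 -0.9] [ 19.6   3.5 -40.2   3.9 -31.6  79. ]
scene 42 yz [-0.  30.3]
x ends [-175.1   -1.8]
top 38 yz [-0.3 28.9]
x ends [29.7 57.7]
```

Call:
{"method": "move_arm", "body": {
  "moves": [1.6, 0.14, 0, 0.38, 0, 0, 0, 1.6, 0.14, 0, 0.38, 0, 0, 0, 1.6, 0.1, 0, 0.28, 0, 0, 0, 1.6, 0, 0, 0, 0, 0, 0]
}}

```text
clock: 23.6
tool_pos: [0.5224, -0.0323, 0.1223]
orientation: [-180.0, -15.0, 11.6]
force: [-0.6, 0.1, -1.4]
opening: 0.0206
gripper_force: 30.0
```

Call:
{"method": "move_arm", "body": {
  "moves": [1.6, 0.1, 0, 0.28, 0, 0, 0, 1.6, 0.1, 0, 0.28, 0, 0, 0, 1.6, 0, 0, 0, 0, 0, 0]
}}

```text
clock: 23.9
tool_pos: [0.5256, -0.0316, 0.1174]
orientation: [-180.0, -15.0, 11.6]
force: [0.4, 0.0, -1.2]
opening: 0.0207
gripper_force: 30.0
```

```bash
python3 - <<'E' | tail -6
from meas import *
meas('R',[-.0022,0,.0051],0,.026)
E
```

```text
expected centre clamp mm [ 0.3 -1.  11.9] [ 1.    -0.002 -0.001]
[ 0.5256 -0.0316  0.1174] [-179.97  -14.96   11.6 ] [ 0.4  0.  -1.2] [ 19.4   5.5 -40.3   4.  -29.5  79. ]
scene 41 yz [-0.4 12.6]
x ends [-186.5   -1.3]
top 37 yz [-1.2 11.8]
x ends [30.5 57.8]
```

Call:
{"method": "move_arm", "body": {
  "moves": [1.6, 0.1, -0.03, 0.28, 0, 0, 0, 1.6, 0.1, 0, 0.28, 0, 0, 0, 1.6, 0, 0, 0, 0, 0, 0]
}}

```text
clock: 24.3
tool_pos: [0.5289, -0.0306, 0.1124]
orientation: [-180.0, -15.0, 11.6]
force: [0.2, -0.1, -4.6]
opening: 0.0206
gripper_force: 30.0
```

Call:
{"method": "move_arm", "body": {
  "moves": [1.6, 0.09, 0, 0.24, 0, 0, 0, 1.6, 0, 0, 0, 0, 0, 0]
}}

```text
clock: 24.5
tool_pos: [0.5303, -0.0303, 0.1103]
orientation: [-180.0, -15.0, 11.6]
force: [2.0, 0.2, -7.2]
opening: 0.0206
gripper_force: 30.0
```

Call:
{"method": "move_arm", "body": {
  "moves": [1.6, 0.07, 0, 0.19, 0, 0, 0, 1.6, 0, 0, 0, 0, 0, 0]
}}

```text
clock: 24.7
tool_pos: [0.5314, -0.0301, 0.1087]
orientation: [-180.0, -15.0, 11.6]
force: [1.7, -0.6, -5.8]
opening: 0.0207
gripper_force: 30.0
```

Past the lips: the jaws are pulling it in. I'll keep pressing.

Call:
{"method": "move_arm", "body": {
  "moves": [1.6, 0.07, 0, 0.19, 0, 0, 0, 1.6, 0, 0, 0, 0, 0, 0]
}}

```text
clock: 24.9
tool_pos: [0.5323, -0.03, 0.1074]
orientation: [-180.0, -15.0, 11.6]
force: [0.4, -0.1, -0.5]
opening: 0.0203
gripper_force: 30.0
```

Call:
{"method": "move_arm", "body": {
  "moves": [1.6, 0.04, 0, 0.1, 0, 0, 0, 1.6, 0, 0, 0, 0, 0, 0]
}}

```text
clock: 25.1
tool_pos: [0.5325, -0.03, 0.1072]
orientation: [-180.0, -14.9, 11.6]
force: [-10.9, 2.3, 13.6]
opening: 0.0207
gripper_force: 30.0
```

Call:
{"method": "move_arm", "body": {
  "moves": [1.6, 0.02, 0, 0.05, 0, 0, 0, 1.6, 0, 0, 0, 0, 0, 0]
}}

```text
clock: 25.3
tool_pos: [0.5325, -0.03, 0.1072]
orientation: [-180.0, -14.9, 11.6]
force: [-14.8, 1.5, 20.0]
opening: 0.0207
gripper_force: 30.0
```

```bash
python3 - <<'E' | tail -6
from meas import *
meas('R',[-.0022,0,.0051],-.008,.014)
E
```

```text
expected centre clamp mm [ 0.3 -0.8 -0.6] [ 1.    -0.002 -0.001]
[ 0.5325 -0.03    0.1072] [-179.98  -14.95   11.6 ] [-14.8   1.5  20. ] [ 19.2   7.  -40.3   4.2 -28.   78.9]
scene 36 yz [-3.1  0.7]
x ends [-185.4   -1.3]
top 41 yz [ 1.8 -0.6]
x ends [29.8 58.7]
```

A is home, with the same depth as B. I'll release and withdraw.

Call:
{"method": "move_arm", "body": {
  "moves": [1.6, -0.03, 0, -0.09, 0, 0, 0, 1.6, 0, 0, 0, 0, 0, 0, 3.1, 0, 0, 0, 0, 0, 0, 3.1, 0, 0, 0, 0, 0, 0, 3.1, 0, 0, 0, 0, 0, 0]
}}

```text
clock: 25.9
tool_pos: [0.5333, -0.0297, 0.107]
orientation: [-180.0, -15.0, 11.6]
force: [-1.3, 0.2, -0.6]
opening: 0.0304
gripper_force: 0.0
```

Call:
{"method": "move_arm", "body": {
  "moves": [3.1, -0.14, 0, -0.38, 0, 0, 0, 3.1, -0.34, 0, -0.94, 0, 0, 0, 3.1, -0.51, 0, -1.41, 0, 0, 0, 3.1, -0.68, 0, -1.88, 0, 0, 0, 3.1, -0.68, 0, -1.88, 0, 0, 0, 3.1, -0.34, 0, -2, 0, -0.05, 0, 3.1, 0, 0, -3, 0, -0.08, 0, 3.1, 0, 0, -3, 0, -0.08, 0]
}}

```text
clock: 26.7
tool_pos: [0.4744, -0.0418, 0.2435]
orientation: [-179.9, -2.8, 11.6]
force: [0.7, 0.5, -0.3]
opening: 0.0305
gripper_force: 0.0
```

Call:
{"method": "move_arm", "body": {
  "moves": [3.1, 0, -4, -0.5, 0, 0, 0, 3.1, 0, -4, -0.5, 0, 0, 0, 3.1, 0, -4, 0, 0, 0, 0, 3.1, 0, -4, 0, 0, 0, 0, 3.1, 0, -4, 0, 0, 0, 0, 3.1, 0, -4, 0, 0, 0, 0, 3.1, 0, -4, 0, 0, 0, 0, 3.1, 0, 0, 0, 0, 0, 0]
}}

```text
clock: 27.5
tool_pos: [0.4183, 0.2359, 0.2518]
orientation: [-179.9, -3.0, 11.8]
force: [-0.5, -1.3, -1.1]
opening: 0.0312
gripper_force: 0.0
```

```bash
python3 - <<'E'
from h import *
s,d,m=snap('scene'); t,_,_=snap('top')
save('final',np.hstack([cv2.resize(s[135:315,190:430],(400,300),interpolation=2),cv2.resize(t[140:290,130:330+0],(400,300),interpolation=2)]).repeat(1,0))
a=cv2.resize(s[165:265,240:360],(800,600),interpolation=2); b=cv2.resize(t[150:300,130:440],(300,145)); a[:145,:300]=b; save('final',a)
W=cloud(d,m); W[...,2]+=.0015; hsv=cv2.cvtColor(s,cv2.COLOR_RGB2HSV).reshape(-1,3).astype(int)
for side in 'LR':
    C=R.from_euler('xyz',[0,-35,YAW],degrees=True).inv().apply(W.reshape(-1,3)-cl(side)[0])*1e3
    k=(abs(C[:,1])<5)&(hsv[:,1]<70)&(hsv[:,2]>70)
    for x in(-58,-25,0,25): print(side,x,np.percentile(C[k&(abs(C[:,0]-x)<5)&(C[:,2]>-5)&(C[:,2]<20),2],[50,90]).round(1))
E
```

```text
L -58 [5.4 7.4]
L -25 [ 9.  12.3]
L 0 [10.4 11.6]
L 25 [ 8.4 11.5]
R -58 [5.9 7.8]
R -25 [ 8.8 11.1]
R 0 [ 9.5 12.5]
R 25 [ 8.6 11.2]
```

View pics/final.png

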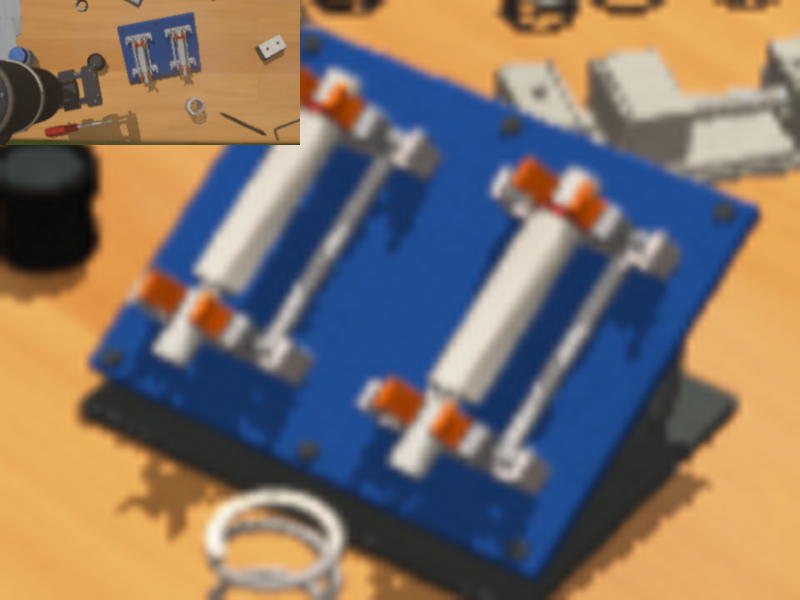

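Both gauges are seated with the red rings up the slope, at (315,105) and (560,210), and the jaws are closed over their ends. The loupe, bottle, spring and block are still standing. Handing in.

```bash
python3 -c "
from plant import ctrl
print(ctrl.close_job())"
```

```text
the job is handed in; nothing more can be done
None
```

Both gauges are home in the stand's two clamps with their red-ringed ends up the slope, the loupe, bottle, steel block and tall spring were left standing, and the job was handed in at about 27.6 s.

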